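# Tip two steel tubs on their sides and push the stamped one to the returns line

### The job

Tip both deep steel tubs over towards the robot so that each lies on its near side with its underside showing, and look which of them is stamped underneath. Push the stamped one, lying as it is, away from the robot until the edge of its base on the counter stands on the grey tape, roughly square to it, and leave the other lying where it was tipped. Only tip and push gently with the fingertips, never pinch or lift a tub, and do not disturb anything else.

Things in the scene. Friction and masses are not known exactly. Their poses are not given: they have to be found in the camera images.
- tub_a: loose deep open stainless tub standing upright: base 72 (x) by 136 mm (y), height 100 mm, walls flaring 5 mm outward, wall 2.5 mm; round the top a flange 14 mm wide, rim 112 by 176 mm. 0.26 to 0.46 kg, friction 0.5 to 0.7. Origin: centre of the underside, on the counter; x away from the robot (yaw within 0.2 rad), z up through the mouth
- tub_b: the second tub, identical to tub_a but for the stamp, standing upright beside it; origin and axes as for tub_a. Which of the two is on the left (+y) varies
- tub_a_near_foot (a point): middle of tub_a's base edge on the robot's side, 36 mm from the origin along its -x, on the counter: the tub tips about this edge, and the edge stays on the counter when the tub lies. Drawn over towards the robot at the top of a wall (about 2 N; below about 75 mm height it slides instead), it balances at about 0.65 rad and then goes over by itself to lie at 1.37 rad
- tub_b_near_foot (a point): the same point of tub_b, which tips in the same way
- tub_a_near_rim (a point): top of tub_a's flange, middle of the robot's side: 49 mm from the origin along -x, 100 mm up. When the tub lies, the flange's edge rests on the counter and its top face looks at the robot, a lip 16 mm high and 176 mm long, about 100 mm nearer the robot than the base edge: the place to push
- tub_b_near_rim (a point): the same point of tub_b
- stamp (a point): centre of the black etched stamp, a ring 58 mm across with a chevron in it, in the middle of the underside of one of the two tubs (the other's is bare): that tub's origin lies within 2 mm of this point. In pictures it shows only once that tub lies on its side, seen from beyond it
- line: returns line: straight grey marking tape on the counter beyond the tubs, 50 mm wide (x), 700 mm long (y), flush with the counter; origin at its middle, x across the tape away from the robot, y along it
- kidney_dish: bystander: stainless kidney dish, about 220 x 100 x 43 mm; origin under its middle
- grip_exerciser: bystander: red spring hand-grip exerciser lying on its side, about 130 x 85 x 23 mm; origin under its middle
- finger_cap: bystander: black silicone fingertip cap standing on its mouth between the tubs, 22 mm across, 26 mm high; origin under its centre
- pulley: bystander: brass outrigger pulley wheel lying flat between the tubs, 27 mm across, 12 mm high; origin under its centre
- putty_tub: bystander: white lidded exercise-putty pot, 72 mm across, 45 mm high; origin under its centre

How it is judged:
By the outcome, as a careful person would: the job done as asked, in the order asked, and still so for the second after the job is handed in, with the robot touching nothing.
It also fails if it takes over 69 s, if anything falls off the work surface, if the arm or the gripper's body presses on something with over 40 N, if the wrist force passes 120 N, or if a joint passes its speed limit or range.

### The arm

A 7-joint arm with a two-finger parallel gripper is mounted at the origin on the work surface. World frame = base frame: x ahead of the robot, y to its left, z up, the work surface at z = 0. Lengths are in m, angles in rad, forces in N, time in s.
With the tool pointing down it reaches from about 0.4 to 0.875 m from the base axis. Payload 4.4 kg.
Tool frame: the origin (TCP) lies midway between the tips of the shut fingers; the grasp point (between the pads) lies env.grip_point_offset behind it (env.grip_point_offset is the distance from the TCP to the grasp point, in m); z points along the fingers, y is the direction in which the jaws open and shut (so a half turn about z gives the same grasp; the last joint's range is limited). The gripper opens to 85 mm and grips with 20 to 120 N. Pads are 22 mm wide; open, the fingers measure 114 mm over their backs; the gripper's body (76 mm by 85 mm) begins 54 mm behind the grasp point. The pads swing forward as they close: fully open they stand 13 mm farther back than shut.
Start: joints at [1.133, 0.628, 0.038, 1.517, -0.027, 0.996, -0.02], TCP at [0.236, -0.606, 0.231] pointing down, gripper open.
Joint ranges: [-3.06, 3.06], [-0.37, 2.12], [-1.25, 1.32], [0.18, 2.47], [-1.1, 4.24], [0.23, 1.98], [-2.94, 2.94]. Speed limits (rad/s): [2.57, 2.57, 3.14, 3.14, 3.14, 3.14, 3.14].

### API

Orientations are given as a unit quaternion [w, x, y, z].
In Python, from plant import env gives the robot as it stands.
- The arm moves only by the tool apply_moves, never from a script. Its arguments are lists of equal length, an entry for each row: "grip": the closure, from 0 (fully open) to 1 (shut); "travel": the shift along the tool's x, y, z in mm, a list of three; "delta_rot": the turn, a rotation vector about the tool's x, y, z in rad, a list of three. A call has 1 to 8 rows; each row shifts and turns the commanded pose from where the row before left it, along the tool's axes as they then stand; what a row does not reach is not made up. A row lasts 1/10 s, in which the tool goes at most 50 mm and 8.59 degrees, less where a joint would pass 70% of its speed; a pose out of reach is approached as far as the arm can. A call is refused whole if a number of a shift passes 50 or a number of a turn 0.15, either way. A call with a gripper value outside its range is refused whole. The fingers move at their own pace and stop on an object; "newtons" is the grip in N (left out, the last holds). Time passes only in rows, so rows that do not move let the fingers close. It gives the time, the measured TCP pose, the force and the opening at its end, in the units of the state.
- env.get_obs(): the state, without advancing time (a new reading comes with each control period).
- env.grab_frame(name): name is "side" or "top" or "wrist"; returns a dict with "color" (420x560x3 uint8, blue, green, red), "K" (3x3 intrinsics, pixels), "position" and "rotation" of the camera in the world. Camera axes: x right, y down, z forward; pixel columns grow to the right and rows downward; lengths in m; the calibration is good to about 2 mm. A picture is of the moment at which its call begins. There is no depth.
- env.job_done(): hands the job in, once; it reports no verdict.
The state is a dict: "t": time; "joint_positions": joint angles; "qd": joint speeds; "tau": joint torques, N m; "eef_pos": TCP position; "tcp_rot": TCP orientation; "wrist_force": force on the tool from outside, world axes, zero at the start; "torque": the same for the moment, N m; "finger_gap": finger opening in m.
Only numpy, scipy, OpenCV 4.12 (cv2) and the standard library are available. Lean on these libraries where they do the work, as an engineer would, in place of code of your own. Each camera call takes 0.05 s, during which the arm holds its last target.

## Working session

There is one attempt and no reset: what is moved stays moved. The work goes in short steps, Python scripts to look and compute and a tool call to move; the robot and the scene stay as the last step left them, time stands still between calls to the robot, and variables do not carry over. Pictures are saved under pics/ and viewed, and the job is handed in when it is done.

Besides the shell and the picture viewer there is one more tool, called as name(argument=value, ...) on one line, values as JSON. apply_moves: Moves the arm, as the interface text tells. Its arguments: {"type":"object","properties":{"grip":{"type":"array","items":{"type":"number"}},"travel":{"type":"array","items":{"type":"array","items":{"type":"number"}}},"delta_rot":{"type":"array","items":{"type":"array","items":{"type":"number"}}},"newtons":{"type":"number"}},"required":["grip","travel","delta_rot"]}

```bash
ls; mkdir -p pics; python3 - <<'E'
from plant import env
import cv2
o=env.get_obs()
for k,v in o.items(): print(k,v)
print(env.grip_point_offset)
for n in ("side","top","wrist"):
    f=env.grab_frame(n); cv2.imwrite(f"pics/{n}0.png",f["color"]); print(n,f["K"],f["position"],f["rotation"])
E
```

```text
pics
t 0.0
joint_positions [ 1.13320355  0.62932536  0.03846732  1.51833062 -0.02700034  0.99632494
 -0.0200064 ]
qd [ 5.65053508e-04 -4.75198968e-04 -3.84604103e-06  1.71237126e-04
 -3.30825947e-04  2.51927196e-04 -6.94944982e-04]
tau [-1.67873446e-05 -5.63403404e+01  1.22604780e+00 -1.93448710e+01
  1.09064006e-02  1.05880393e-02  4.75475105e-06]
eef_pos [ 0.23592808 -0.60501538  0.23041498]
tcp_rot [-9.15013849e-04  9.82772965e-01  1.84814568e-01 -1.91223135e-04]
wrist_force [-0.34216142  0.10108533  0.0444319 ]
torque [-0.00679742 -0.03514673 -0.0074469 ]
finger_gap 0.08549999646976837
0.0187
side [[423.16035792   0.         281.14843135]
 [  0.         423.16035792 207.25192524]
 [  0.           0.           1.        ]] [0.09298048 0.81395056 0.81253394] [ 0.11966338 -0.22399648  0.86680554 -0.42913216]
top [[392.53356604   0.         277.66995088]
 [  0.         392.53356604 209.19830609]
 [  0.           0.           1.        ]] [0.41591704 0.00675284 1.07151809] [ 0.04253194 -0.70156782  0.70806162 -0.06813498]
wrist [[361.71012378   0.         284.39192994]
 [  0.         361.71012378 208.14063293]
 [  0.           0.           1.        ]] [ 0.31182251 -0.57522305  0.37386191] [ 0.13380724  0.81481188 -0.55636367 -0.09293375]
```

View pics/top0.png

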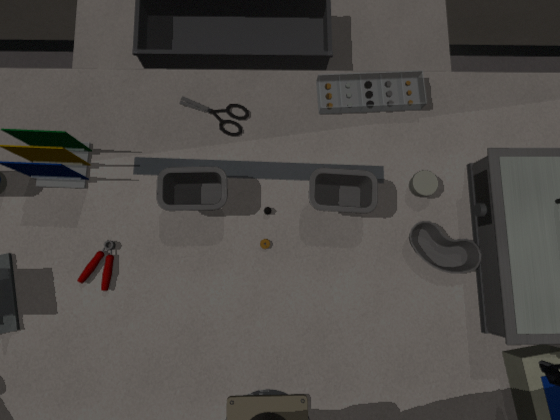

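View pics/side0.png

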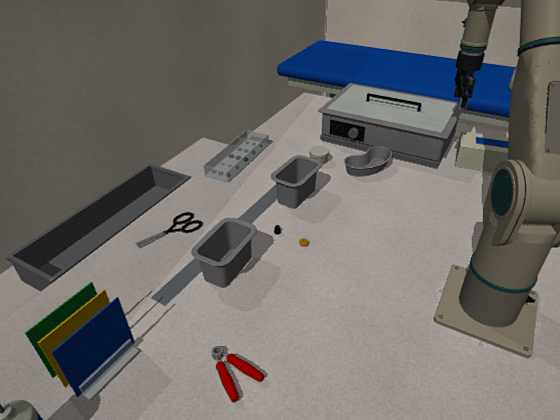

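View pics/wrist0.png

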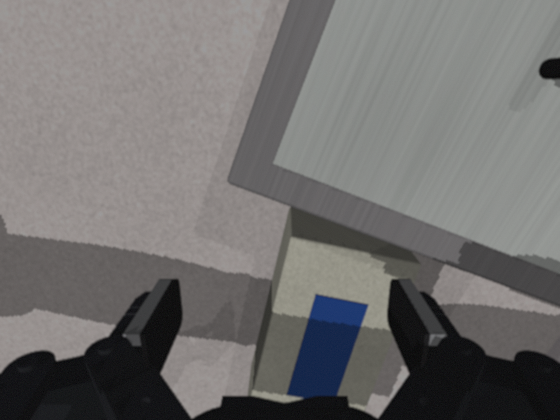

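The top view shows tubs at about (193,189) and (343,191), tape along rows 158–180, cap (268,211), pulley (265,244), kidney dish (445,248), putty pot (425,184) and exerciser (100,265). I'll zoom in to measure.

```bash
cat > h.py <<'E'
import numpy as np, cv2
from scipy.spatial.transform import Rotation as R
def Rq(q): return R.from_quat([q[1],q[2],q[3],q[0]]).as_matrix()
def ray(f,uv):
    d=np.linalg.inv(f["K"])@np.array([uv[0],uv[1],1.]); return np.asarray(f["position"]),rot(f)@d
def rot(f):
    r=np.asarray(f["rotation"]); return Rq(r) if r.size==4 else r
def atz(f,uv,z):
    p,d=ray(f,uv); return p+d*(z-p[2])/d[2]
def proj(f,P):
    c=rot(f).T@(np.asarray(P)-f["position"]); u=f["K"]@c; return u[:2]/u[2]
E
python3 - <<'E'
from plant import env
import cv2,pickle
f=env.grab_frame("top"); pickle.dump(f,open("top0.pkl","wb"))
s=env.grab_frame("side"); pickle.dump(s,open("side0.pkl","wb"))
c=f["color"][140:260,120:400]
c=cv2.convertScaleAbs(c,alpha=1.7)
cv2.imwrite("pics/z0.png",cv2.resize(c[:, :140],None,fx=5,fy=5,interpolation=cv2.INTER_CUBIC))
cv2.imwrite("pics/z1.png",cv2.resize(c[:, 140:],None,fx=5,fy=5,interpolation=cv2.INTER_CUBIC))
E
```

```text
(no output)
```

View pics/z0.png

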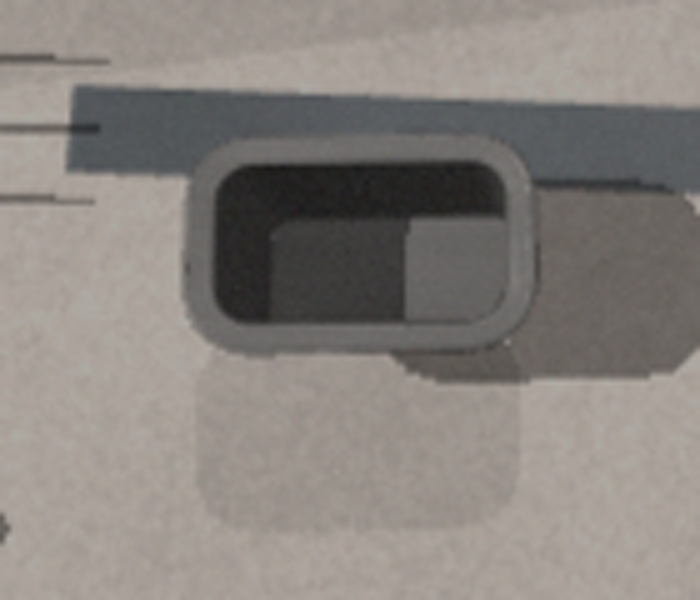

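View pics/z1.png

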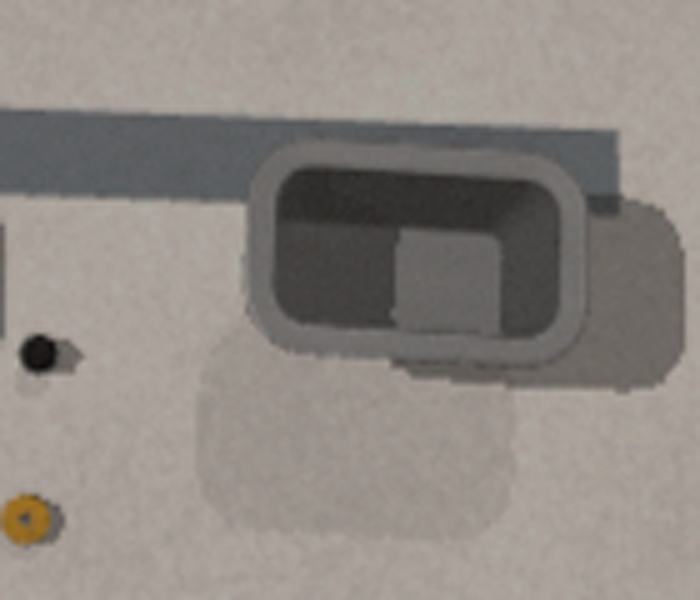

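```bash
python3 - <<'E'
from h import *; import pickle
f=pickle.load(open("top0.pkl","rb")); s=pickle.load(open("side0.pkl","rb"))
def P(x,y,ox,z): return atz(f,((x-2)/5+ox,(y-2)/5+140),z)
def tub(name,ox,top,bot,l,r):
    t=[P(*p,ox,.1) for p in top]; b=[P(*p,ox,.1) for p in bot]; l=P(*l,ox,.1); r=P(*r,ox,.1)
    yt=(t[0]-t[1]); yb=b[0]-b[1]
    y1=np.arctan2(-yt[0],yt[1]); y2=np.arctan2(-yb[0],yb[1]); yaw=(y1+y2)/2
    ex=np.array([np.cos(yaw),np.sin(yaw)]); ey=np.array([-ex[1],ex[0]])
    a=np.mean([p[:2]@ex for p in t]); c=np.mean([p[:2]@ex for p in b]); e=l[:2]@ey; g=r[:2]@ey
    cen=ex*(a+c)/2+ey*(e+g)/2
    print(name,"yaw",y1,y2,"size",a-c,e-g,"centre",cen,"foot",cen-.036*ex,"rim",cen-.049*ex)
    return cen,yaw
L=tub("L",120,[(240,137),(490,134)],[(240,355),(480,351)],(187,245),(538,245))
Rr=tub("R",260,[(300,141),(520,153)],[(290,352),(510,366)],(248,245),(588,245))
for c,yaw in(L,Rr): print("side proj of base origin", proj(s,[*c,0]),proj(s,[*c,.1]))
a=P(70,87,120,0);b=P(67,172,120,0);c=P(617,130,260,0);d=P(620,213,260,0)
print(a,b,c,d,(a+b+c+d)/4, np.linalg.norm((a+b-c-d)/2), np.linalg.norm(a-b),np.linalg.norm(c-d))
v=(a+b-c-d)/2; print("tape yaw",np.arctan2(-v[0],v[1]))
for n,uv,z in [("cap",(267.5,210.5),.026),("pulley",(265,243.7),.012),("dish",(445,248),.04),("grip",(100,265),.02),("putty",(425,184),.045)]:
    print(n,atz(f,uv,z))
E
```

```text
L yaw 0.010047435394600603 0.010503583922329559 size 0.11141842117758116 0.17482273910835266 centre [0.62385468 0.18441764] foot [0.58785658 0.18404773] rim [0.57485726 0.18391415]
R yaw -0.058436508107675166 -0.07060365679308472 size 0.11026754039712994 0.17382180776064532 centre [ 0.61718883 -0.19691373] foot [ 0.58126374 -0.19459262] rim [ 0.56829079 -0.19375444]
side proj of base origin [228.68824711 267.524239  ] [225.15180641 239.54898862]
side proj of base origin [296.93178645 195.50297632] [297.16255299 169.7315462 ]
[0.73494616 0.36686013 0.        ] [0.68628046 0.36632778 0.        ] [ 0.70863047 -0.33431935  0.        ] [ 0.66033365 -0.33340526  0.        ] [0.69754769 0.01636583 0.        ] 0.7009435234991247 0.04866861304617612 0.04830547234856646
tape yaw -0.037288754475400955
cap [ 0.5775978  -0.00477349  0.026     ]
pulley [0.48930896 0.00252407 0.012     ]
dish [ 0.47137452 -0.47603957  0.04      ]
grip [0.43729805 0.43379421 0.02      ]
putty [ 0.64463083 -0.43236221  0.045     ]
```

```bash
cat >> h.py <<'E'
def toolR(yaw,tilt=0.):
    """tool down with tool x at world yaw; tilt>0: fingers lean so that z points toward +x(yaw) (forward)"""
    Rz=R.from_euler('z',yaw).as_matrix()
    z=np.array([np.sin(tilt),0,-np.cos(tilt)]); x=np.array([np.cos(tilt),0,np.sin(tilt)])
    return Rz@np.column_stack([x,np.cross(z,x),z])
def plan(p0,R0,p1,R1,n):
    """n equal rows from pose 0 to pose 1; print tool-frame rows"""
    rv=R.from_matrix(R0.T@R1).as_rotvec(); T=[];D=[]
    Rc=R0
    for i in range(n):
        T.append(np.round(Rc.T@((p1-p0)/n)*1000,1).tolist()); D.append(np.round(rv/n,4).tolist())
        Rc=Rc@R.from_rotvec(rv/n).as_matrix()
    print("travel",T);print("rot",D[0] if n else None,"norm mm",np.linalg.norm(p1-p0)/n*1000)
E
python3 - <<'E'
from plant import env
from h import *
o=env.get_obs(); f=env.grab_frame("wrist")
Rt=Rq(o["tcp_rot"]); p=o["eef_pos"]
print(Rt); print("cam in tool",Rt.T@(f["position"]-p),"\n",Rt.T@rot(f))
a=np.array([.50,-.40,.31]);b=np.array([.75,-.20,.24])
Rb=toolR(-.065); rv=R.from_matrix(Rt.T@Rb); 
Rm=Rt@R.from_rotvec(rv.as_rotvec()*.5).as_matrix()
plan(p,Rt,a,Rm,8); plan(a,Rm,b,Rb,8); print(t:=o["t"])
E
```

```text
[[ 9.31687162e-01  3.63261535e-01 -2.99423844e-04]
 [ 3.63261658e-01 -9.31686832e-01  7.84066992e-04]
 [ 5.85212620e-06 -8.39274352e-04 -9.99999648e-01]]
cam in tool [ 0.08150662 -0.00049509 -0.14336967] 
 [[ 4.01150169e-04 -9.46926175e-01 -3.21450864e-01]
 [ 9.99999527e-01  6.64576140e-04 -7.09764969e-04]
 [ 8.85723602e-04 -3.21450428e-01  9.46925994e-01]]
travel [[40.1, -11.9, -9.9], [39.7, -13.0, -9.9], [39.3, -14.1, -9.9], [39.0, -15.2, -9.9], [38.5, -16.2, -9.9], [38.1, -17.3, -9.9], [37.6, -18.3, -9.9], [37.1, -19.3, -9.9]]
rot [-0.0001, 0.0, 0.0273] norm mm 42.95351720063722
travel [[34.7, -19.9, 8.8], [34.1, -20.9, 8.8], [33.6, -21.8, 8.8], [33.0, -22.7, 8.8], [32.3, -23.6, 8.8], [31.7, -24.5, 8.8], [31.0, -25.3, 8.8], [30.3, -26.2, 8.8]]
rot [-0.0001, 0.0, 0.0273] norm mm 40.96492402043485
0.25
```

apply_moves(grip=[0,0,0,0,0,0,0,0], travel=[[20,-6,-20],[40,-13,-20],[40,-13,-20],[40,-15,-10],[39,-16,-10],[39,-17,0],[39,-18,0],[39,-19,0]], delta_rot=[[0,0,0.027],[0,0,0.027],[0,0,0.027],[0,0,0.027],[0,0,0.027],[0,0,0.027],[0,0,0.027],[0,0,0.027]])

```text
t: 1.1
eef_pos: [0.4917, -0.4124, 0.3116]
tcp_rot: [0.0, 0.997, 0.077, 0.0]
wrist_force: [0.3, -0.3, 0.0]
finger_gap: 0.0855
```

```bash
python3 - <<'E'
from plant import env
from h import *
o=env.get_obs()
Rt=Rq(o["tcp_rot"]); p=o["eef_pos"]; print(p,o["joint_positions"])
b=np.array([.76,-.20,.20])
plan(p,Rt,b,toolR(-.065),8)
E
```

```text
[ 0.49168275 -0.41237499  0.31156996] [ 0.60628076  0.54764747  0.08109266  1.43622503 -0.04594162  1.15917938
 -0.72237571]
travel [[37.2, -21.1, 13.9], [36.6, -22.1, 13.9], [36.0, -23.1, 13.9], [35.4, -24.1, 13.9], [34.7, -25.0, 13.9], [34.0, -26.0, 13.9], [33.3, -26.9, 13.9], [32.5, -27.8, 13.9]]
rot [0.0, -0.0, 0.0274] norm mm 44.99047459971336
```

apply_moves(grip=[0,0,0,0,0,0,0,0], travel=[[37,-21,10],[37,-22,14],[36,-23,14],[35,-24,14],[35,-25,14],[34,-26,14],[33,-27,14],[33,-28,14]], delta_rot=[[0,0,0.0274],[0,0,0.0274],[0,0,0.0274],[0,0,0.0274],[0,0,0.0274],[0,0,0.0274],[0,0,0.0274],[0,0,0.0274]])

```text
t: 1.9
eef_pos: [0.7599, -0.1995, 0.2026]
tcp_rot: [0.0, 0.999, -0.032, -0.0]
wrist_force: [-0.0, -0.5, 0.7]
finger_gap: 0.0856
```

```bash
python3 - <<'E'
from plant import env
from h import *
import pickle
o=env.get_obs()
Rt=Rq(o["tcp_rot"]); p=o["eef_pos"]; print(p,o["joint_positions"])
f=env.grab_frame("wrist"); cv2.imwrite("pics/w1.png",f["color"]); pickle.dump(f,open("w1.pkl","wb"))
print(rot(f).round(3),f["position"])
for q in ([.673,-.2005,.1],[.568,-.194,.1],[.581,-.1946,0]): print(proj(f,q))
E
```

```text
[ 0.75993827 -0.19948298  0.20264709] [ 0.16684593  0.8811133   0.12699591  1.07345751 -0.10512679  1.19309374
 -1.34844812]
[[-0.064 -0.945 -0.321]
 [-0.998  0.061  0.021]
 [-0.     0.322 -0.947]] [ 0.84121964 -0.20475652  0.34602298]
[292.75954734 308.93716236]
[292.15042816 410.55873126]
[290.27603385 326.90272154]
```

View pics/w1.png

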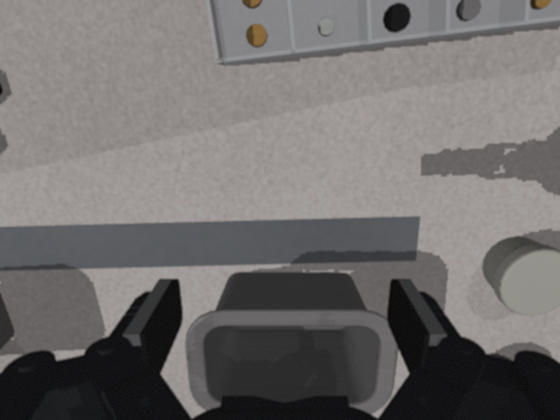

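apply_moves(grip=[0,0,0,0,0,0,0,0], travel=[[-15,3,30],[-15,4,35],[-15,0,35],[0,0,25],[-8,0,0],[-8,0,0],[-3,0,0],[0,0,0]], delta_rot=[[0,0,0],[0,0,0],[0,0,0],[0,0,0],[0,0,0],[0,0,0],[0,0,0],[0,0,0]])

```text
t: 2.75
eef_pos: [0.6954, -0.2042, 0.0806]
tcp_rot: [0.0, 0.999, -0.032, 0.002]
wrist_force: [0.7, 0.5, 0.3]
finger_gap: 0.0852
```

```bash
python3 - <<'E'
from plant import env
from h import *
import pickle
o=env.get_obs(); print(o["eef_pos"],o["wrist_force"])
f=env.grab_frame("wrist"); s=env.grab_frame("side")["color"][100:300,180:400]
cv2.imwrite("pics/w2.png",np.hstack([cv2.resize(f["color"],(392,294)),cv2.resize(s,(323,294))]))
E
```

```text
[ 0.69535858 -0.20420613  0.08062948] [0.68883613 0.45826208 0.2788113 ]
```

View pics/w2.png

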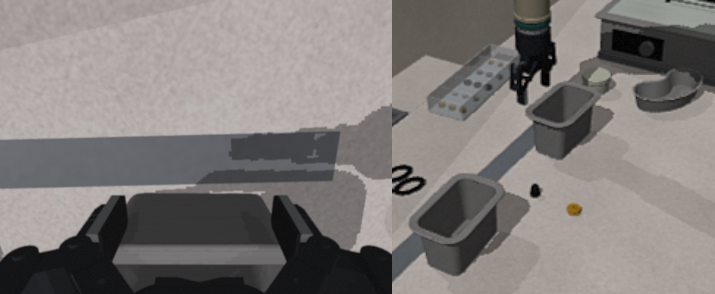

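apply_moves(grip=[0,0,0,0,0,0], travel=[[-3,0,4],[-3,0,0],[-3,0,0],[-2,0,0],[-2,0,0],[0,0,0]], delta_rot=[[0,0,0],[0,0,0],[0,0,0],[0,0,0],[0,0,0],[0,0,0]])

```text
t: 3.45
eef_pos: [0.6829, -0.2027, 0.0752]
tcp_rot: [0.0, 0.999, -0.032, 0.002]
wrist_force: [2.6, 0.2, 2.4]
finger_gap: 0.0857
```

apply_moves(grip=[0,0,0,0,0,0,0,0], travel=[[-5,0,-4],[-5,0,-4],[-6,0,-4],[-6,0,-4],[-6,0,-3],[-6,0,-3],[-6,0,-3],[-6,0,-3]], delta_rot=[[0,0,0],[0,0,0],[0,0,0],[0,0,0],[0,0,0],[0,0,0],[0,0,0],[0,0,0]])

```text
t: 4.25
eef_pos: [0.6345, -0.1999, 0.1022]
tcp_rot: [-0.0, 0.999, -0.032, -0.001]
wrist_force: [0.9, -0.6, 0.1]
finger_gap: 0.0853
```

```bash
python3 - <<'E'
from plant import env
from h import *
import pickle
o=env.get_obs(); print(o["eef_pos"],o["wrist_force"])
f=env.grab_frame("wrist"); s=env.grab_frame("side")["color"][100:300,180:400]
cv2.imwrite("pics/w3.png",np.hstack([cv2.resize(f["color"],(392,294)),cv2.resize(s,(323,294))]))
E
```

```text
[ 0.63449385 -0.19986667  0.10219059] [ 0.85170105 -0.62699121  0.11105399]
```

View pics/w3.png

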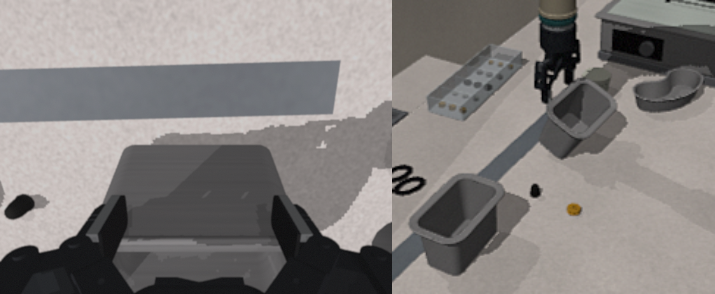

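apply_moves(grip=[0,0,0,0,0,0,0,0], travel=[[-5,0,-2],[-5,0,-2],[-5,0,-1],[-5,0,-1],[-5,0,-1],[-5,0,0],[-4,0,0],[0,0,0]], delta_rot=[[0,0,0],[0,0,0],[0,0,0],[0,0,0],[0,0,0],[0,0,0],[0,0,0],[0,0,0]])

```text
t: 5.15
eef_pos: [0.601, -0.1978, 0.1093]
tcp_rot: [-0.0, 0.999, -0.032, -0.0]
wrist_force: [0.1, -0.1, 0.3]
finger_gap: 0.0855
```

```bash
python3 - <<'E'
from plant import env
from h import *
import pickle
o=env.get_obs(); print(o["eef_pos"],o["wrist_force"])
f=env.grab_frame("wrist"); s=env.grab_frame("side")["color"][100:300,180:400]
cv2.imwrite("pics/w4.png",np.hstack([cv2.resize(f["color"],(392,294)),cv2.resize(s,(323,294))]))
E
```

```text
[ 0.60099301 -0.19778359  0.10932298] [ 0.14279927 -0.12981768  0.34221454]
```

View pics/w4.png

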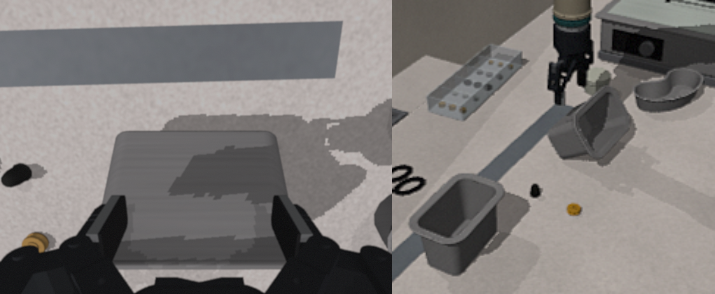

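apply_moves(grip=[0,0,0,0,0,0,0,0], travel=[[0,0,0],[0,0,0],[0,0,0],[10,0,-10],[20,0,-20],[30,0,-20],[35,0,-20],[35,0,-10]], delta_rot=[[0,0,0],[0,0,0],[0,0,0],[0,0,0],[0,0,0],[0,0,0],[0,0,0],[0,0,0]])

```text
t: 6.05
eef_pos: [0.7336, -0.2063, 0.1921]
tcp_rot: [0.0, 0.999, -0.032, 0.002]
wrist_force: [1.0, -0.7, 0.2]
finger_gap: 0.0854
```

```bash
python3 - <<'E'
from plant import env
from h import *
import pickle
o=env.get_obs(); print(o["eef_pos"],o["wrist_force"])
f=env.grab_frame("wrist"); s=env.grab_frame("side")["color"][100:300,180:400]
cv2.imwrite("pics/w5.png",np.hstack([cv2.resize(f["color"],(392,294)),cv2.resize(s,(323,294))]))
t=env.grab_frame("top"); pickle.dump(t,open("top1.pkl","wb"))
cv2.imwrite("pics/w5t.png",cv2.resize(t["color"][130:280,280:440],None,fx=4,fy=4,interpolation=cv2.INTER_CUBIC))
E
```

```text
[ 0.73358498 -0.20634535  0.19208425] [ 1.04578453 -0.65550571  0.18768713]
```

View pics/w5.png

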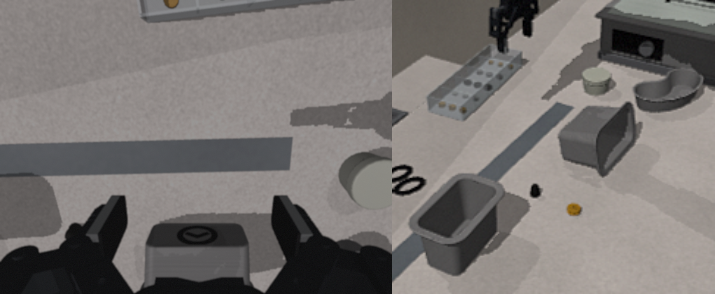

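View pics/w5t.png

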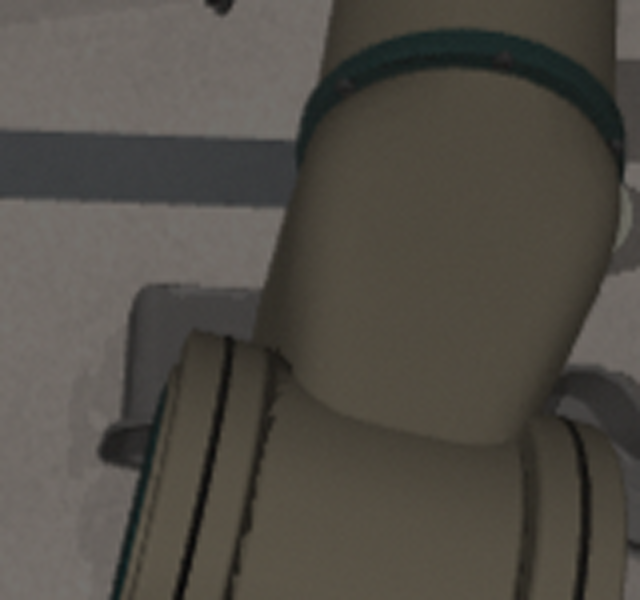

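```bash
python3 - <<'E'
from plant import env
from h import *
o=env.get_obs()
Rt=Rq(o["tcp_rot"]); p=o["eef_pos"]; print(p,o["joint_positions"])
ex=np.array([np.cos(.0103),np.sin(.0103)]); c=np.array([.62385,.1844])
b=np.array([*(c+ex*(.056+.03)),.20]); print(b)
plan(p,Rt,b,toolR(.0103),11)
E
```

```text
[ 0.7334903  -0.20541402  0.18937157] [ 0.17931296  0.84674417  0.1229522   1.18739034 -0.10319645  1.11103409
 -1.32602858]
[0.70984544 0.18528578 0.2       ]
travel [[-4.3, -35.3, -1.0], [-4.1, -35.3, -1.0], [-3.9, -35.4, -1.0], [-3.6, -35.4, -1.0], [-3.4, -35.4, -1.0], [-3.2, -35.4, -1.0], [-2.9, -35.5, -1.0], [-2.7, -35.5, -1.0], [-2.5, -35.5, -1.0], [-2.2, -35.5, -1.0], [-2.0, -35.5, -1.0]]
rot [0.0, -0.0002, -0.0066] norm mm 35.596264234553885
```

apply_moves(grip=[0,0,0,0,0,0,0,0], travel=[[-4,-30,-2],[-4,-36,-1],[-4,-36,-1],[-4,-36,-1],[-4,-36,-1],[-3,-36,-1],[-3,-36,-1],[-3,-36,-1]], delta_rot=[[0,0,-0.0066],[0,0,-0.0066],[0,0,-0.0066],[0,0,-0.0066],[0,0,-0.0066],[0,0,-0.0066],[0,0,-0.0066],[0,0,-0.0066]])

```text
t: 7.0
eef_pos: [0.7119, 0.0777, 0.1977]
tcp_rot: [0.0, 1.0, -0.005, -0.001]
wrist_force: [0.4, -0.5, 0.3]
finger_gap: 0.0855
```

apply_moves(grip=[0,0,0,0], travel=[[-2,-36,-1],[-2,-36,-1],[0,-36,0],[0,0,0]], delta_rot=[[0,0,-0.0066],[0,0,-0.0066],[0,0,-0.0066],[0,0,0]])

```text
t: 7.4
eef_pos: [0.7073, 0.1936, 0.1993]
tcp_rot: [-0.003, 1.0, 0.009, -0.002]
wrist_force: [-0.3, 1.2, -0.3]
finger_gap: 0.0856
```

```bash
python3 - <<'E'
from plant import env
from h import *
import pickle
o=env.get_obs()
Rt=Rq(o["tcp_rot"]); p=o["eef_pos"]; print(p)
f=env.grab_frame("wrist"); cv2.imwrite("pics/w6.png",f["color"])
t=env.grab_frame("top"); pickle.dump(t,open("top2.pkl","wb"))
cv2.imwrite("pics/w6t.png",cv2.resize(t["color"][130:280,280:440],None,fx=4,fy=4,interpolation=cv2.INTER_CUBIC))
yaw=.0103
ex=np.array([np.cos(yaw),np.sin(yaw)]);ey=np.array([-ex[1],ex[0]]); c=np.array([.62385,.1844])
for s in(-.088,0,.088): print(proj(f,[*(c+ex*.056+ey*s),.1]))
print("tool err wrt tub: along ex from far rim",(p[:2]-c)@ex-.056,"ey",(p[:2]-c)@ey, "tool x yaw",np.arctan2(Rt[1,0],Rt[0,0]))
E
```

```text
[0.70725872 0.19363859 0.19929519]
[416.91725359 243.25821858]
[296.55313611 242.05407006]
[176.45455559 240.85257803]
tool err wrt tub: along ex from far rim 0.027499447449841792 ey 0.008379008368266617 tool x yaw 0.018006836295221568
```

View pics/w6.png

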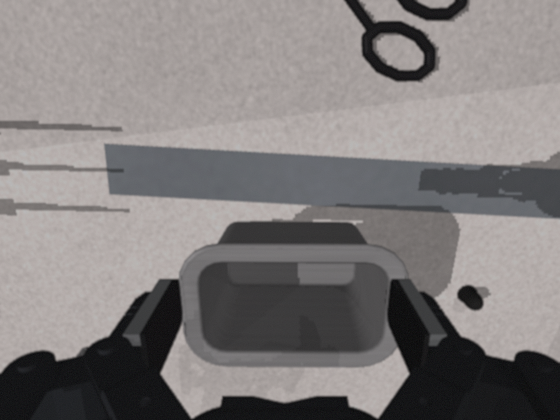

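View pics/w6t.png

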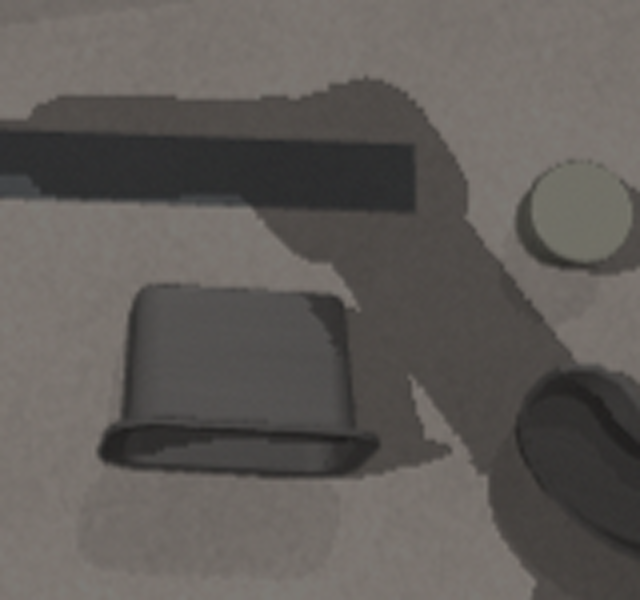

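apply_moves(grip=[0,0,0,0,0,0,0], travel=[[5,4,10],[0,4,30],[0,0,35],[0,0,30],[0,0,18],[0,0,0],[0,0,0]], delta_rot=[[0,0,0.007],[0,0,0],[0,0,0],[0,0,0],[0,0,0],[0,0,0],[0,0,0]])

```text
t: 8.2
eef_pos: [0.716, 0.176, 0.0778]
tcp_rot: [0.0, 1.0, 0.0, 0.0]
wrist_force: [0.7, -0.1, -0.1]
finger_gap: 0.0855
```

```bash
python3 - <<'E'
from plant import env
from h import *
import pickle
o=env.get_obs()
Rt=Rq(o["tcp_rot"]); p=o["eef_pos"]; print(p,o["wrist_force"])
yaw=.0103
ex=np.array([np.cos(yaw),np.sin(yaw)]);ey=np.array([-ex[1],ex[0]]); c=np.array([.62385,.1844])
print("tool err wrt tub: along ex from far rim",(p[:2]-c)@ex-.056,"ey",(p[:2]-c)@ey, "tool x yaw",np.arctan2(Rt[1,0],Rt[0,0]))
E
```

```text
[0.71599812 0.1759545  0.07782061] [ 0.6922849  -0.12094687 -0.08820819]
tool err wrt tub: along ex from far rim 0.03605624441040648 ey -0.009394162346209625 tool x yaw 0.0008216870093480979
```

apply_moves(grip=[0,0,0,0,0,0,0,0], travel=[[-5,-9,0],[-5,0,0],[-4,0,0],[-3,0,1],[-3,0,1],[-3,0,0],[-2,0,0],[0,0,0]], delta_rot=[[0,0,-0.0095],[0,0,0],[0,0,0],[0,0,0],[0,0,0],[0,0,0],[0,0,0],[0,0,0]])

```text
t: 9.0
eef_pos: [0.6906, 0.1855, 0.0756]
tcp_rot: [0.0, 1.0, 0.006, 0.001]
wrist_force: [0.7, -0.0, 0.4]
finger_gap: 0.0854
```

apply_moves(grip=[0,0,0,0,0,0,0,0], travel=[[-2,0,0],[-3,0,-1],[-5,0,-4],[-5,0,-4],[-6,0,-4],[-6,0,-4],[-6,0,-3],[-6,0,-3]], delta_rot=[[0,0,0],[0,0,0],[0,0,0],[0,0,0],[0,0,0],[0,0,0],[0,0,0],[0,0,0]])

```text
t: 9.8
eef_pos: [0.6498, 0.1855, 0.0982]
tcp_rot: [0.0, 1.0, 0.006, -0.001]
wrist_force: [-0.3, 0.1, -0.2]
finger_gap: 0.0852
```

```bash
python3 - <<'E'
from plant import env
from h import *
import pickle
o=env.get_obs(); print(o["eef_pos"],o["wrist_force"])
f=env.grab_frame("wrist"); s=env.grab_frame("side")["color"][150:350,130:350]
cv2.imwrite("pics/w7.png",np.hstack([cv2.resize(f["color"],(392,294)),cv2.resize(s,(323,294))]))
E
```

```text
[0.64976674 0.18551892 0.09824746] [-0.26319771  0.12277235 -0.19383115]
```

View pics/w7.png

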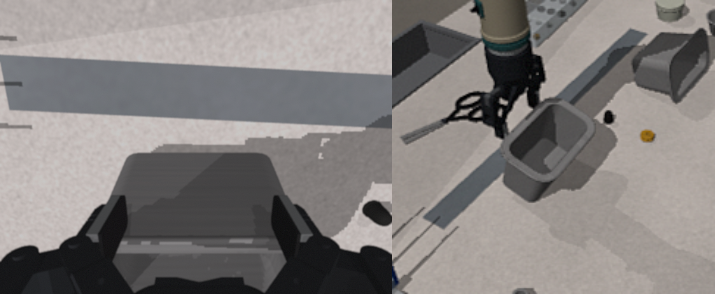

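apply_moves(grip=[0,0,0,0,0,0,0,0], travel=[[-6,0,-3],[-6,0,-3],[-6,0,-2],[-6,0,-2],[-5,0,-1],[-5,0,-1],[-5,0,-1],[-5,0,0]], delta_rot=[[0,0,0],[0,0,0],[0,0,0],[0,0,0],[0,0,0],[0,0,0],[0,0,0],[0,0,0]])

```text
t: 10.7
eef_pos: [0.6068, 0.1849, 0.1114]
tcp_rot: [-0.0, 1.0, 0.006, 0.0]
wrist_force: [-0.6, 0.6, 0.1]
finger_gap: 0.0854
```

apply_moves(grip=[0,0,0,0,0,0,0,0], travel=[[-2,0,0],[0,0,0],[0,0,0],[0,0,0],[0,0,0],[0,0,0],[0,0,0],[5,0,-5]], delta_rot=[[0,0,0],[0,0,0],[0,0,0],[0,0,0],[0,0,0],[0,0,0],[0,0,0],[0,0,0]])

```text
t: 11.5
eef_pos: [0.6092, 0.1848, 0.1158]
tcp_rot: [0.0, 1.0, 0.006, -0.001]
wrist_force: [-0.5, 0.5, -0.1]
finger_gap: 0.0857
```

```bash
python3 - <<'E'
from plant import env
from h import *
import pickle
o=env.get_obs(); print(o["eef_pos"],o["wrist_force"])
f=env.grab_frame("wrist"); s=env.grab_frame("side")["color"][150:350,130:350]
cv2.imwrite("pics/w8.png",np.hstack([cv2.resize(f["color"],(392,294)),cv2.resize(s,(323,294))]))
E
```

```text
[0.60920315 0.18484753 0.11582479] [-0.50190662  0.48206695 -0.11258895]
```

View pics/w8.png

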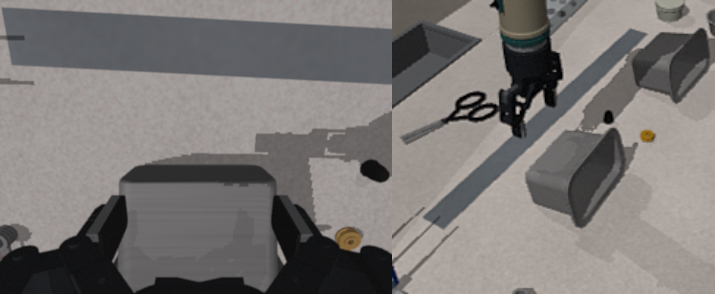

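L lies too. I'll back off to look at its underside.

apply_moves(grip=[0,0,0,0,0,0,0,0], travel=[[10,0,-15],[25,0,-20],[30,0,-20],[35,0,-20],[25,0,-10],[10,0,0],[0,0,0],[0,0,0]], delta_rot=[[0,0,0],[0,0,0],[0,0,0],[0,0,0],[0,0,0],[0,0,0],[0,0,0],[0,0,0]])

```text
t: 12.4
eef_pos: [0.7444, 0.1863, 0.2006]
tcp_rot: [0.0, 1.0, 0.006, -0.001]
wrist_force: [0.6, -0.8, 0.6]
finger_gap: 0.0853
```

```bash
python3 - <<'E'
from plant import env
from h import *
import pickle
o=env.get_obs(); print(o["eef_pos"],o["wrist_force"])
f=env.grab_frame("wrist"); cv2.imwrite("pics/w9.png",f["color"])
E
```

```text
[0.74439801 0.18633416 0.20063238] [ 0.61417941 -0.79678992  0.63922999]
```

View pics/w9.png

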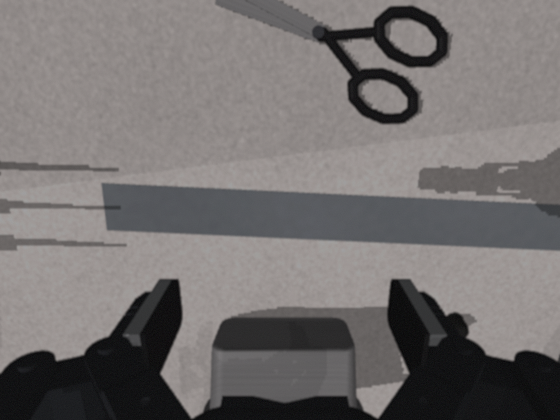

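```bash
python3 - <<'E'
from h import *; import pickle
t=pickle.load(open("top2.pkl","rb"))
img=cv2.resize(t["color"][130:280,280:440],None,fx=4,fy=4,interpolation=cv2.INTER_CUBIC)
img=cv2.convertScaleAbs(img,alpha=2)
def pts(foot,yaw,th=1.37):
    ex=np.array([np.cos(yaw),np.sin(yaw),0]);ey=np.array([-ex[1],ex[0],0]);c,s=np.cos(th),np.sin(th)
    P=lambda x,y,z: np.array([*foot,0])+ex*(x*c-z*s)+ey*y+np.array([0,0,1])*(x*s+z*c)
    return [P(72,68,0),P(72,-68,0),P(0,68,0),P(0,-68,0),P(-20,88,.1e3),P(-20,-88,100),P(92,88,100),P(92,-88,100)]
def ptsm(foot,yaw):
    ex=np.array([np.cos(yaw),np.sin(yaw),0]);ey=np.array([-ex[1],ex[0],0]);c,s=np.cos(1.37),np.sin(1.37)
    P=lambda x,y,z: np.array([*foot,0])+.001*(ex*(x*c-z*s)+ey*y+np.array([0,0,1])*(x*s+z*c))
    return [P(72,68,0),P(72,-68,0),P(92,88,100),P(92,-88,100),P(-20,88,100),P(-20,-88,100)]
for q in ptsm([.5813,-.1946],-.065):
    u=(proj(t,q)-[280,130])*4+1.5; print(q.round(3),u.round(0)); cv2.circle(img,tuple(int(v) for v in u),3,(0,0,255),1)
cv2.imwrite("pics/chk.png",img)
E
```

```text
[ 0.6   -0.128  0.071] [141. 278.]
[ 0.591 -0.263  0.071] [348. 290.]
[ 0.508 -0.102  0.11 ] [111. 414.]
[ 0.496 -0.277  0.11 ] [394. 430.]
[ 0.485 -0.1    0.   ] [ 92. 462.]
[ 0.474 -0.276  0.   ] [348. 476.]
```

View pics/chk.png

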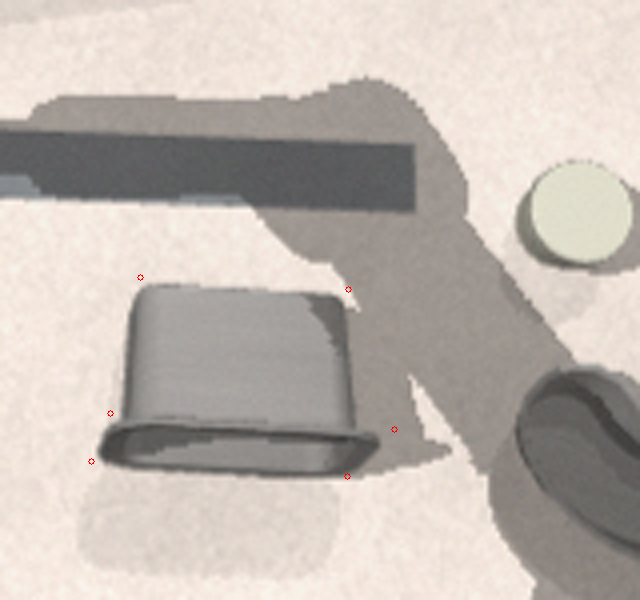

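R is the stamped tub (ring and chevron were clear in w5), and L's underside at (282,335) in w9 is bare. I'll come round to the robot's side of R with the tool leaning forward.

```bash
python3 - <<'E'
from plant import env
from h import *
import pickle
o=env.get_obs()
Rt=Rq(o["tcp_rot"]); p=o["eef_pos"]; print(p,o["joint_positions"])
a=np.array([.60,0,.26]); Ra=toolR(-.03,.2); b=np.array([.435,-.185,.14]); Rb=toolR(-.065,.42)
plan(p,Rt,a,Ra,8); plan(a,Ra,b,Rb,8)
E
```

```text
[0.74410847 0.18653821 0.20074563] [-0.34119097  0.84972409  0.13078863  1.14875859 -0.10783073  1.15134458
 -1.76925105]
travel [[-18.3, 23.1, -7.4], [-18.0, 23.2, -7.8], [-17.7, 23.3, -8.3], [-17.3, 23.4, -8.7], [-17.0, 23.5, -9.1], [-16.6, 23.6, -9.5], [-16.3, 23.7, -9.9], [-15.9, 23.8, -10.3]]
rot [-0.0005, 0.0252, 0.0052] norm mm 30.381643657746594
travel [[-22.5, 23.7, 10.7], [-22.7, 23.8, 10.2], [-22.9, 23.9, 9.6], [-23.0, 24.0, 9.0], [-23.2, 24.1, 8.4], [-23.3, 24.1, 7.8], [-23.4, 24.2, 7.1], [-23.5, 24.3, 6.5]]
rot [-0.0013, 0.0275, 0.0042] norm mm 34.42609838480103
```

apply_moves(grip=[0,0,0,0,0,0,0,0], travel=[[-18,23,-12],[-18,23,-12],[-18,23,-10],[-17,23,-8],[-17,24,-8],[-17,24,-8],[-16,24,-7],[-16,24,-7]], delta_rot=[[0,0.025,0.005],[0,0.025,0.005],[0,0.025,0.005],[0,0.025,0.005],[0,0.025,0.005],[0,0.025,0.005],[0,0.025,0.005],[0,0.025,0.005]])

```text
t: 13.25
eef_pos: [0.6005, -0.0013, 0.2616]
tcp_rot: [-0.001, 0.995, -0.014, 0.1]
wrist_force: [-0.4, -0.8, 0.9]
finger_gap: 0.0853
```

```bash
python3 - <<'E'
from plant import env
from h import *
o=env.get_obs()
Rt=Rq(o["tcp_rot"]); p=o["eef_pos"]; print(p,o["joint_positions"])
b=np.array([.435,-.185,.14]); Rb=toolR(-.065,.42)
plan(p,Rt,b,Rb,8)
E
```

```text
[ 0.60045088 -0.0012719   0.26163009] [-0.15419051  0.43254039  0.14756149  1.82404746 -0.08648912  0.68988377
 -1.56376611]
travel [[-22.7, 23.6, 10.8], [-22.8, 23.7, 10.2], [-23.0, 23.7, 9.6], [-23.2, 23.8, 9.1], [-23.3, 23.9, 8.5], [-23.4, 24.0, 7.9], [-23.5, 24.1, 7.3], [-23.6, 24.2, 6.7]]
rot [-0.0019, 0.0274, 0.0043] norm mm 34.44286168074662
```

apply_moves(grip=[0,0,0,0,0,0,0,0], travel=[[-23,24,3],[-23,24,6],[-23,24,8],[-23,24,9],[-23,24,9],[-23,24,9],[-24,24,9],[-24,24,7]], delta_rot=[[-0.002,0.0274,0.0043],[-0.002,0.0274,0.0043],[-0.002,0.0274,0.0043],[-0.002,0.0274,0.0043],[-0.002,0.0274,0.0043],[-0.002,0.0274,0.0043],[-0.002,0.0274,0.0043],[-0.002,0.0274,0.0043]])

```text
t: 14.05
eef_pos: [0.4794, -0.1232, 0.1865]
tcp_rot: [-0.013, 0.985, -0.022, 0.172]
wrist_force: [0.1, -0.3, -0.0]
finger_gap: 0.0858
```

```bash
python3 - <<'E'
from plant import env
from h import *
import pickle
f=env.grab_frame("wrist"); cv2.imwrite("pics/w10.png",f["color"])
o=env.get_obs()
Rt=Rq(o["tcp_rot"]); p=o["eef_pos"]; print(p,o["joint_positions"]); print(Rt.round(3))
s=env.grab_frame("side"); cv2.imwrite("pics/s10.png",s["color"])
E
```

```text
[ 0.47675471 -0.12576179  0.18544538] [ 0.11710321  0.3882877   0.21289355  2.29321823 -0.95084298  0.23943601
 -0.41068788]
[[ 0.941 -0.041  0.336]
 [-0.049 -0.999  0.015]
 [ 0.335 -0.03  -0.942]]
```

View pics/w10.png

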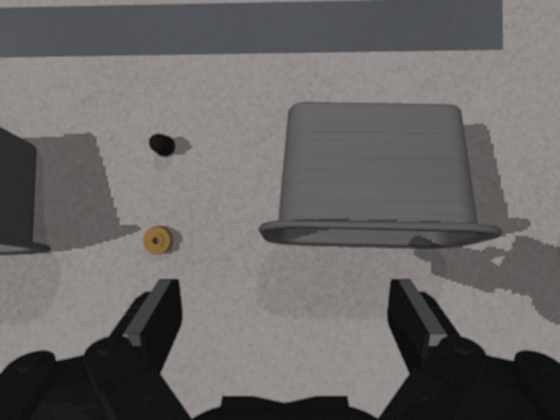

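View pics/s10.png

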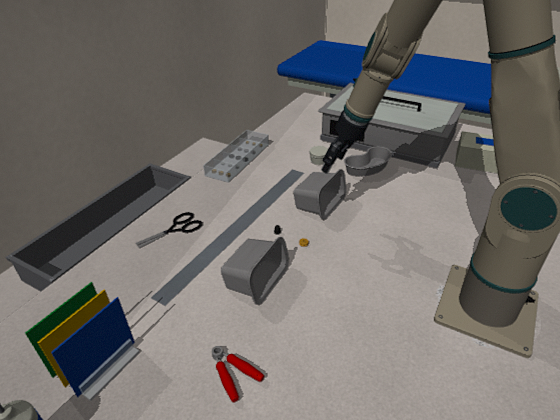

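```bash
python3 - <<'E'
from plant import env
from h import *
o=env.get_obs()
Rt=Rq(o["tcp_rot"]); p=o["eef_pos"]
for z in (.12,):
  plan(p,Rt,np.array([.445,-.185,z]),toolR(-.065,.25),6)
# kinematic fit
D=[([1.1332,.6293,.0385,1.5183,-.027,.9963,-.02],[.23592,-.60501,.23041],[-.000915,.98277,.18481,-.00019]),
([.60628,.54765,.08109,1.43623,-.04594,1.15918,-.72238],[.49168,-.41237,.31157],None),
([.16685,.88111,.127,1.07346,-.10513,1.19309,-1.34845],[.75994,-.19948,.20265],None),
([.17931,.84674,.12295,1.18739,-.1032,1.11103,-1.32603],[.73349,-.20541,.18937],None),
([-.34119,.84972,.13079,1.14876,-.10783,1.15134,-1.76925],[.74411,.18654,.20075],None),
([-.15419,.43254,.14756,1.82405,-.08649,.68988,-1.56377],[.60045,-.00127,.26163],None),
([.1171,.38829,.21289,2.29322,-.95084,.23944,-.41069],[.47675,-.12576,.18545],None)]
from scipy.optimize import least_squares
import itertools
def fk(q,x,s):
    d1,L1,L2,L3,e1,e2,w=x
    T=np.eye(3);p=np.zeros(3)
    Ry=lambda a:R.from_euler('y',a).as_matrix(); Rz=lambda a:R.from_euler('z',a).as_matrix()
    T=Rz(s[0]*q[0]); p=p+T@[0,0,d1]; T=T@Ry(q[1])@Rz(s[1]*q[2]); p=p+T@[e1,0,L1]; T=T@Ry(q[3])@Rz(s[2]*q[4]); p=p+T@[e2,0,L2]
    T=T@Ry(q[5]); p=p+T@[w,0,L3]; return p
best=[]
for s in itertools.product((1,-1),repeat=3):
    r=least_squares(lambda x:np.concatenate([fk(q,x,s)-P for q,P,_ in D]),[.3,.4,.4,.25,0,0,0])
    best.append((r.cost,s,r.x.round(4)))
for b in sorted(best,key=lambda b:b[0])[:2]: print(b)
E
```

```text
travel [[-8.3, 10.6, 8.4], [-8.1, 10.6, 8.5], [-8.0, 10.5, 8.7], [-7.8, 10.5, 8.9], [-7.7, 10.4, 9.1], [-7.5, 10.4, 9.3]]
rot [-0.0061, -0.0152, 0.0017] norm mm 15.824035799822456
(np.float64(0.0006576426713215351), (-1, -1, 1), array([ 0.1644,  0.5685,  0.3105,  0.2721, -0.0024, -0.0585, -0.0358]))
(np.float64(0.001767939432450369), (-1, -1, -1), array([ 0.3948,  0.4711,  0.392 ,  0.2978,  0.0301,  0.0238, -0.0395]))
```

apply_moves(grip=[0,0,0,0,0,0,0], travel=[[-8,11,4],[-8,11,4],[-8,11,4],[-8,10,4],[-8,10,4],[-8,10,4],[0,0,0]], delta_rot=[[-0.006,-0.02,0.002],[-0.006,-0.02,0.002],[-0.006,-0.02,0.002],[-0.006,-0.02,0.002],[-0.006,-0.02,0.002],[-0.006,-0.02,0.002],[0,0,0]])

```text
t: 14.85
eef_pos: [0.4375, -0.1857, 0.1476]
tcp_rot: [0.004, 0.993, -0.032, 0.11]
wrist_force: [0.5, -0.0, -0.9]
finger_gap: 0.0856
```

```bash
python3 - <<'E'
from plant import env
from h import *
o=env.get_obs()
Rt=Rq(o["tcp_rot"]); p=o["eef_pos"]; print(p,o["joint_positions"].round(3)); print(Rt.round(3))
plan(p,Rt,np.array([.445,-.185,.08]),toolR(-.065,.25),6)
E
```

```text
[ 0.43753259 -0.18566257  0.14762616] [ 0.169  0.477  0.314  2.27  -0.837  0.301 -0.409]
[[ 0.974 -0.064  0.219]
 [-0.062 -0.998 -0.014]
 [ 0.22   0.    -0.976]]
travel [[-1.3, -0.2, 11.3], [-1.3, -0.2, 11.3], [-1.4, -0.2, 11.3], [-1.4, -0.2, 11.2], [-1.5, -0.2, 11.2], [-1.5, -0.2, 11.2]]
rot [-0.0, 0.0048, 0.0002] norm mm 11.340069828533263
```

apply_moves(grip=[0,0,0,0,0,0,0,0], travel=[[-3,0,14],[-3,0,14],[-3,0,14],[-3,0,14],[-3,0,14],[-3,0,14],[-3,0,14],[0,0,0]], delta_rot=[[0,0.004,0],[0,0.004,0],[0,0.004,0],[0,0.004,0],[0,0.004,0],[0,0.004,0],[0,0.004,0],[0,0,0]])

```text
t: 15.65
eef_pos: [0.4573, -0.1959, 0.0808]
tcp_rot: [-0.009, 0.995, -0.03, 0.098]
wrist_force: [-0.5, 0.0, 0.3]
finger_gap: 0.0853
```

```bash
python3 - <<'E'
from plant import env
from h import *
import pickle
o=env.get_obs()
Rt=Rq(o["tcp_rot"]); p=o["eef_pos"]; print(p,o["joint_positions"].round(3)); print(Rt.round(3))
f=env.grab_frame("wrist"); cv2.imwrite("pics/w11.png",f["color"])
s=env.grab_frame("side"); cv2.imwrite("pics/s11.png",cv2.resize(s["color"][120:260,240:440],None,fx=4,fy=4,interpolation=cv2.INTER_CUBIC))
E
```

```text
[ 0.45725204 -0.19589412  0.08082937] [ 0.276  0.635  0.196  2.23  -1.1    0.233 -0.137]
[[ 0.979 -0.058  0.196]
 [-0.061 -0.998  0.011]
 [ 0.195 -0.023 -0.98 ]]
```

View pics/w11.png

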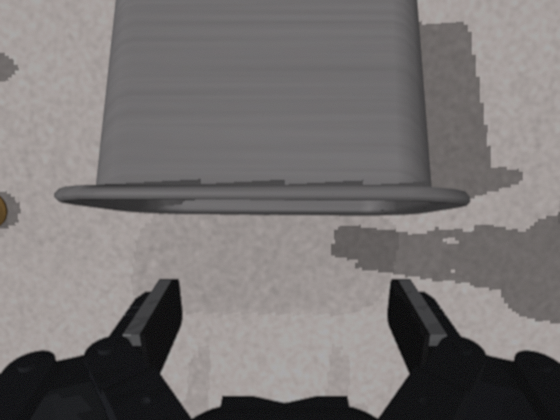

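View pics/s11.png

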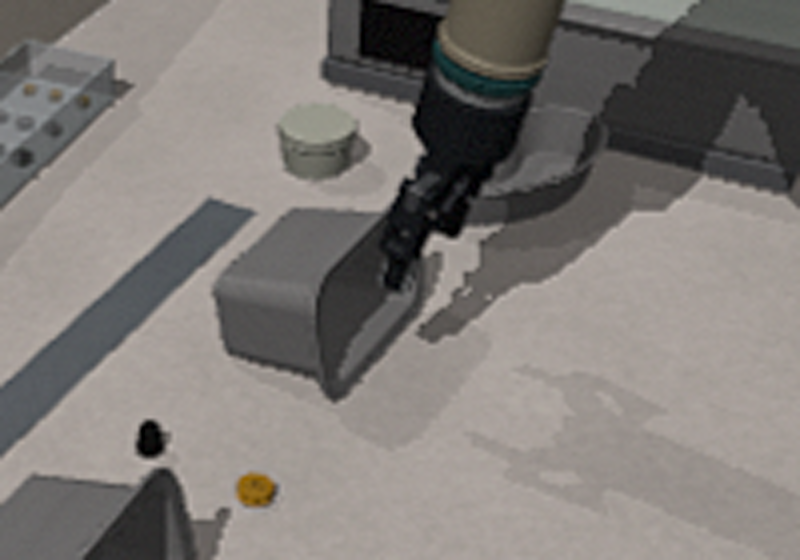

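Low and close in, the forward lean runs into the joint 5 and 6 limits. Instead I'll hold the tool vertical with the jaws along the push direction. Fully open, the front finger's back sits 57 mm ahead of the axis and the body only about 42 mm, so the body clears the upper flange.

```bash
python3 - <<'E'
from plant import env
from h import *
o=env.get_obs()
Rt=Rq(o["tcp_rot"]); p=o["eef_pos"]
plan(p,Rt,np.array([.43,-.19,.17]),toolR(-.065,0),6)
E
```

```text
travel [[-1.5, -1.0, -15.3], [-2.0, -0.9, -15.3], [-2.5, -0.9, -15.2], [-3.0, -0.8, -15.1], [-3.5, -0.7, -15.0], [-4.0, -0.7, -14.9]]
rot [-0.004, -0.0328, 0.0008] norm mm 15.426395495296909
```

apply_moves(grip=[0,0,0,0,0,0,0,0], travel=[[-2,-1,-15],[-2,-1,-15],[-2,-1,-15],[-3,-1,-15],[-4,-1,-15],[-4,-1,-15],[0,0,0],[0,0,0]], delta_rot=[[-0.004,-0.033,0.001],[-0.004,-0.033,0.001],[-0.004,-0.033,0.001],[-0.004,-0.033,0.001],[-0.004,-0.033,0.001],[-0.004,-0.033,0.001],[0,0,0],[0,0,0]])

```text
t: 16.55
eef_pos: [0.43, -0.1884, 0.1693]
tcp_rot: [-0.0, 0.999, -0.032, 0.0]
wrist_force: [0.0, 0.7, -0.8]
finger_gap: 0.0852
```

```bash
python3 - <<'E'
from plant import env
from h import *
o=env.get_obs()
Rt=Rq(o["tcp_rot"]); p=o["eef_pos"]; print(p,o["joint_positions"].round(3)); print(Rt.round(3))
plan(p,Rt,np.array([.400,-.183,.14]),toolR(-.065+np.pi/2,0),12)
E
```

```text
[ 0.43000359 -0.18843102  0.16933839] [-0.152  0.581  0.755  2.086 -0.617  0.708 -0.626]
[[ 0.998 -0.065  0.   ]
 [-0.065 -0.998  0.   ]
 [ 0.    -0.    -1.   ]]
travel [[-2.5, -0.3, 2.4], [-2.5, -0.6, 2.4], [-2.4, -0.9, 2.4], [-2.2, -1.2, 2.4], [-2.0, -1.5, 2.4], [-1.8, -1.8, 2.4], [-1.6, -2.0, 2.4], [-1.3, -2.2, 2.4], [-1.0, -2.3, 2.4], [-0.7, -2.4, 2.4], [-0.4, -2.5, 2.4], [-0.0, -2.5, 2.4]]
rot [0.0, -0.0, -0.1309] norm mm 3.526145197512644
```

apply_moves(grip=[0,0,0,0,0,0,0,0], travel=[[-3,0,2],[-3,-1,2],[-2,-1,2],[-2,-1,2],[-2,-2,2],[-2,-2,2],[-2,-2,2],[-1,-2,2]], delta_rot=[[0,0,-0.131],[0,0,-0.131],[0,0,-0.131],[0,0,-0.131],[0,0,-0.131],[0,0,-0.131],[0,0,-0.131],[0,0,-0.131]])

```text
t: 17.35
eef_pos: [0.408, -0.1846, 0.1528]
tcp_rot: [-0.001, 0.881, 0.474, -0.0]
wrist_force: [-0.1, -0.2, 0.6]
finger_gap: 0.0857
```

apply_moves(grip=[0,0,0,0,0], travel=[[-1,-2,2],[-1,-2,2],[0,-3,2],[0,-3,2],[0,0,0]], delta_rot=[[0,0,-0.131],[0,0,-0.131],[0,0,-0.131],[0,0,-0.131],[0,0,0]])

```text
t: 17.85
eef_pos: [0.3974, -0.1827, 0.1448]
tcp_rot: [-0.001, 0.73, 0.684, -0.0]
wrist_force: [-0.2, 0.2, -0.2]
finger_gap: 0.086
```

```bash
cat > st.py <<'E'
from plant import env
from h import *
def rep():
    o=env.get_obs(); Rt=Rq(o["tcp_rot"]); p=o["eef_pos"]
    yaw=-.065; ex=np.array([np.cos(yaw),np.sin(yaw)]);ey=np.array([-ex[1],ex[0]]); lip=np.array([.581,-.1946])-.1005*ex
    print("t",o["t"],"p",p.round(4),"q",o["joint_positions"].round(3),"F",o["wrist_force"].round(2))
    print("tool x",Rt[:,0].round(3),"z",Rt[:,2].round(3),"yaw-90",np.arctan2(Rt[1,0],Rt[0,0])-np.pi/2)
    print("along ex to lip (orig)",(p[:2]-lip)@ex,"lateral ey",(p[:2]-lip)@ey)
    return o,p,Rt
E
python3 - <<'E'
from st import *
o,p,Rt=rep()
f=env.grab_frame("wrist"); cv2.imwrite("pics/w12.png",f["color"])
E
```

```text
t 17.85 p [ 0.3974 -0.1827  0.1448] q [ 0.19   0.493  0.249  2.178 -0.247  0.499  0.564] F [-0.19  0.22 -0.18]
tool x [0.065 0.998 0.002] z [-0.002  0.002 -1.   ] yaw-90 -0.06480271581145192
along ex to lip (orig) -0.08344408348420201 lateral ey -7.611575412986606e-06
```

View pics/w12.png

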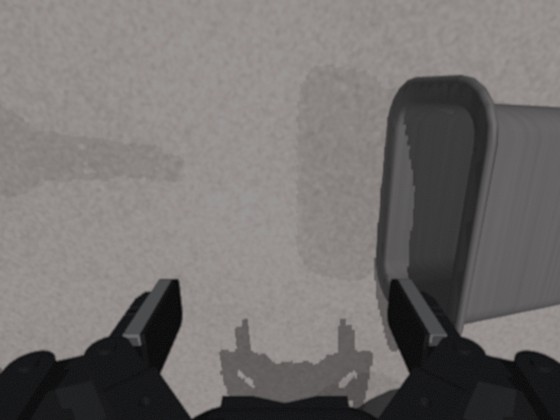

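apply_moves(grip=[0,0,0,0,0,0,0,0], travel=[[0,0,20],[0,0,22],[0,0,22],[0,0,22],[0,0,20],[0,0,14],[0,0,10],[0,0,0]], delta_rot=[[0,0,0],[0,0,0],[0,0,0],[0,0,0],[0,0,0],[0,0,0],[0,0,0],[0,0,0]])

```text
t: 18.7
eef_pos: [0.3979, -0.1824, 0.0171]
tcp_rot: [-0.002, 0.731, 0.683, -0.001]
wrist_force: [-0.1, -0.0, 0.0]
finger_gap: 0.0854
```

```bash
python3 - <<'E'
from st import *
o,p,Rt=rep()
f=env.grab_frame("wrist")["color"]
s=env.grab_frame("side")["color"][120:260,240:440]
cv2.imwrite("pics/w13.png",np.hstack([cv2.resize(f,(392,294)),cv2.resize(s,(408,294),interpolation=cv2.INTER_CUBIC)]))
E
```

```text
t 18.7 p [ 0.3979 -0.1824  0.0171] q [ 0.181  0.775  0.274  2.246 -0.932  0.237  1.23 ] F [-0.15 -0.04  0.02]
tool x [0.067 0.998 0.001] z [-0.004  0.001 -1.   ] yaw-90 -0.06753981737626535
along ex to lip (orig) -0.08305155295826121 lateral ey 0.00023660235217915805
```

View pics/w13.png

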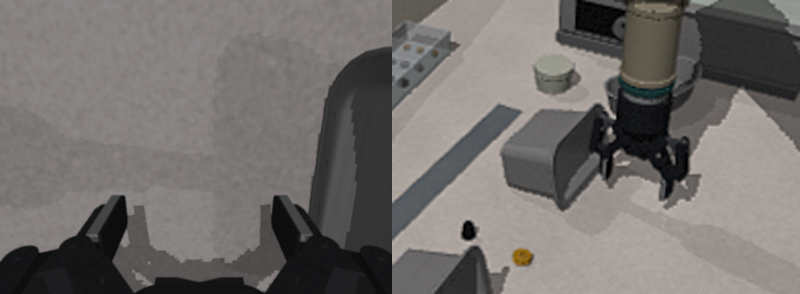

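```bash
python3 - <<'E'
from st import *
o,p,Rt=rep()
s=env.grab_frame("side")
x0,y0,x1,y1=370,150,430,225
k=9
img=cv2.resize(s["color"][y0:y1,x0:x1],None,fx=k,fy=k,interpolation=cv2.INTER_CUBIC); img=cv2.convertScaleAbs(img,alpha=2.2)
def dot(P,c):
    u=(proj(s,P)-[x0,y0])*k+k/2-.5; cv2.circle(img,tuple(int(v) for v in u),3,c,-1)
yy=Rt[:,1]; xx=Rt[:,0]
for h in range(0,130,10):
    for off,c in ((.057,(0,0,255)),(-.057,(0,0,255)),(.074,(0,255,0)),(-.074,(0,255,0))):
        dot(p+yy*off+xx*.0+np.array([0,0,.013+h*.001]),c if h%50 else (255,0,0))
cv2.imwrite("pics/s14.png",img)
E
```

```text
t 18.8 p [ 0.3984 -0.1826  0.0183] q [ 0.183  0.772  0.272  2.246 -0.926  0.237  1.227] F [-0.35  0.4  -0.22]
tool x [0.066 0.998 0.001] z [-0.002  0.001 -1.   ] yaw-90 -0.06574089808763173
along ex to lip (orig) -0.08248060616797487 lateral ey 0.00010323319929565842
```

View pics/s14.png

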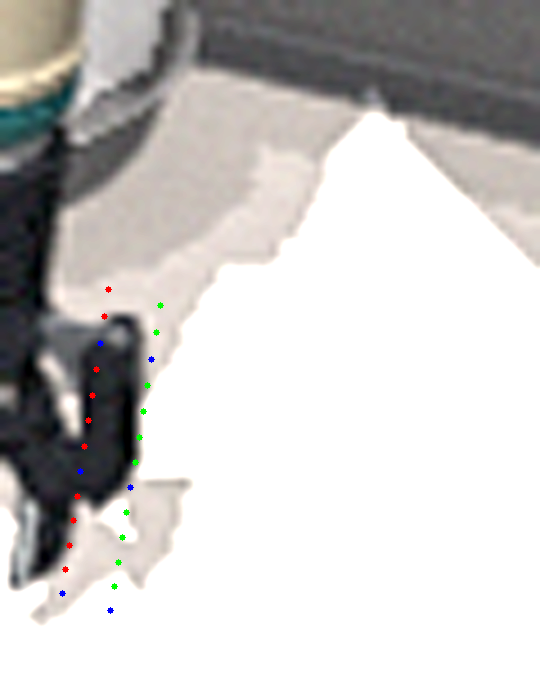

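```bash
python3 - <<'E'
from st import *
o,p,Rt=rep()
s=env.grab_frame("side")
x0,y0,x1,y1=360,140,430,225
k=8
img=cv2.resize(s["color"][y0:y1,x0:x1],None,fx=k,fy=k,interpolation=cv2.INTER_CUBIC); img=cv2.convertScaleAbs(img,alpha=3.0)
cv2.imwrite("pics/s15a.png",img)
def dot(P,c):
    u=(proj(s,P)-[x0,y0])*k+k/2-.5; cv2.circle(img,tuple(int(v) for v in u),2,c,-1)
yy=Rt[:,1]; xx=Rt[:,0]
for h in range(0,120,10):
    for off,c in ((.057,(0,0,255)),(-.057,(0,0,255)),(.070,(0,255,0)),(-.070,(0,255,0))):
        dot(p+yy*off+xx*.011+np.array([0,0,.013+h*.001]),c if h%50 else (255,0,0))
cv2.imwrite("pics/s15.png",np.hstack([img]))
E
```

```text
t 18.85 p [ 0.3987 -0.1826  0.0186] q [ 0.183  0.771  0.272  2.246 -0.926  0.237  1.227] F [-0.13 -0.1   0.09]
tool x [0.065 0.998 0.001] z [-0.001  0.001 -1.   ] yaw-90 -0.06511575991073748
along ex to lip (orig) -0.08221539740524601 lateral ey 9.328122880654811e-05
```

View pics/s15.png

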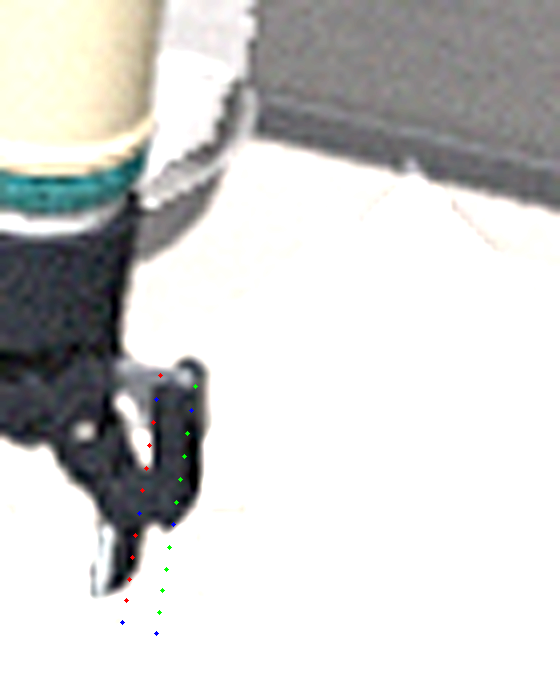

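View pics/s15a.png

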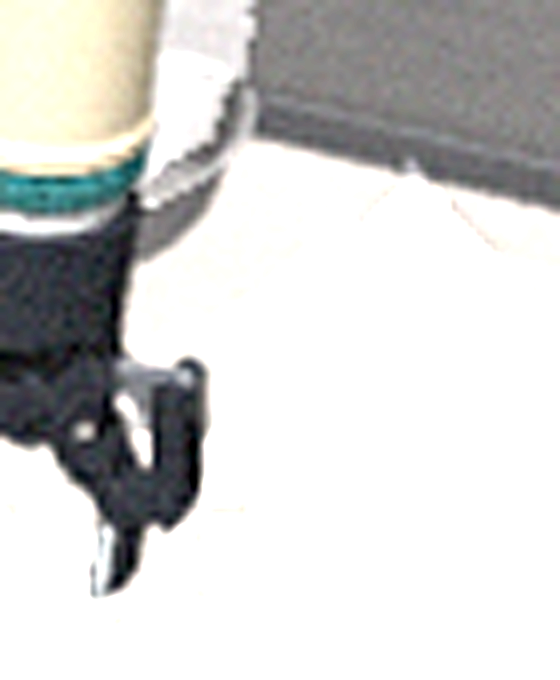

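```bash
cat > kin.py <<'E'
from h import *
from scipy.optimize import least_squares
import itertools
def Rt(x,z): 
    x=np.array(x);z=np.array(z); return np.column_stack([x,np.cross(z,x),z])
yw=lambda a,t=0:toolR(a,t)
D=[([1.13320355,.62932536,.03846732,1.51833062,-.02700034,.99632494,-.0200064],[.23592808,-.60501538,.23041498],Rq([-9.15e-4,.982773,.184815,-1.9e-4])),
([.60628076,.54764747,.08109266,1.43622503,-.04594162,1.15917938,-.72237571],[.49168275,-.41237499,.31156996],Rq([0,.997,.077,0])),
([.16684593,.8811133,.12699591,1.07345751,-.10512679,1.19309374,-1.34844812],[.75993827,-.19948298,.20264709],Rq([0,.9995,-.032,0])),
([.17931296,.84674417,.1229522,1.18739034,-.10319645,1.11103409,-1.32602858],[.7334903,-.20541402,.18937157],Rq([0,.9995,-.032,.002])),
([-.34119097,.84972409,.13078863,1.14875859,-.10783073,1.15134458,-1.76925105],[.74410847,.18653821,.20074563],Rq([0,1,.006,-.001])),
([-.15419051,.43254039,.14756149,1.82404746,-.08648912,.68988377,-1.56376611],[.60045088,-.0012719,.26163009],Rq([-.001,.995,-.014,.1])),
([.11710321,.3882877,.21289355,2.29321823,-.95084298,.23943601,-.41068788],[.47675471,-.12576179,.18544538],np.array([[.941,-.041,.336],[-.049,-.999,.015],[.335,-.03,-.942]])),
([.169,.477,.314,2.27,-.837,.301,-.409],[.43753259,-.18566257,.14762616],np.array([[.974,-.064,.219],[-.062,-.998,-.014],[.22,0,-.976]])),
([.276,.635,.196,2.23,-1.1,.233,-.137],[.45725204,-.19589412,.08082937],np.array([[.979,-.058,.196],[-.061,-.998,.011],[.195,-.023,-.98]])),
([-.152,.581,.755,2.086,-.617,.708,-.626],[.43,-.18843,.16934],toolR(-.065)),
([.19,.493,.249,2.178,-.247,.499,.564],[.3974,-.1827,.1448],Rt([.065,.998,.002],[-.002,.002,-1])),
([.183,.772,.272,2.246,-.926,.237,1.227],[.3984,-.1826,.0183],Rt([.066,.998,.001],[-.002,.001,-1]))]
Ry=lambda a:R.from_euler('y',a).as_matrix(); Rz=lambda a:R.from_euler('z',a).as_matrix()
def fk(q,x,s):
    d1,L1,L2,L3,e1,e2,w=x[:7]
    T=Rz(s[0]*q[0]+x[7]); p=T@[0,0,d1]; T=T@Ry(q[1])@Rz(s[1]*q[2]); p=p+T@[e1,0,L1]; T=T@Ry(q[3]); p=p+T@[e2,0,0]; T=T@Rz(s[2]*q[4]); p=p+T@[0,0,L2]
    T=T@Ry(q[5]); p=p+T@[w,0,0]; T=T@Rz(s[3]*q[6]+x[8]); p=p+T@[0,0,L3]; return p,T
def res(x,s):
    r=[]
    for q,P,M in D:
        p,T=fk(q,x,s); r+=list(p-P)+list(.15*R.from_matrix(T.T@M).as_rotvec())
    return np.array(r)
if __name__=="__main__":
    out=[]
    for s in itertools.product((1,-1),repeat=4):
        for o7 in (0,1.57,3.14,-1.57):
            r=least_squares(res,[.3,.4,.4,.25,0,0,0,0,o7],args=(s,)); out.append((r.cost,s,r.x.round(4)))
    out.sort(key=lambda b:b[0])
    for b in out[:3]: print(b)
    print(np.abs(res(out[0][2],out[0][1])).reshape(-1,6).round(4))
E
python3 kin.py
```

```text
(np.float64(8.348138932880014e-05), (-1, -1, -1, -1), array([ 3.3600e-01,  5.5170e-01,  3.7700e-01,  3.4710e-01, -1.1000e-03,
       -1.3000e-03, -1.0600e-02, -3.9900e-02,  1.5315e+00]))
(np.float64(8.348138932880117e-05), (-1, -1, -1, -1), array([ 3.3600e-01,  5.5170e-01,  3.7700e-01,  3.4710e-01, -1.1000e-03,
       -1.3000e-03, -1.0600e-02, -3.9900e-02,  1.5315e+00]))
(np.float64(8.348138932880201e-05), (-1, -1, -1, -1), array([ 3.3600e-01,  5.5170e-01,  3.7700e-01,  3.4710e-01, -1.1000e-03,
       -1.3000e-03, -1.0600e-02, -3.9900e-02,  1.5315e+00]))
[[0.0022 0.0003 0.0008 0.     0.     0.0001]
 [0.002  0.0011 0.0006 0.0001 0.     0.    ]
 [0.0017 0.0036 0.0002 0.     0.     0.0002]
 [0.0013 0.0027 0.0005 0.     0.0002 0.0002]
 [0.0002 0.0032 0.0002 0.     0.     0.0001]
 [0.0011 0.0033 0.0016 0.0013 0.0001 0.0001]
 [0.0001 0.0007 0.0011 0.002  0.0002 0.0003]
 [0.0003 0.0006 0.0002 0.0013 0.0001 0.    ]
 [0.0015 0.0009 0.0008 0.0011 0.0002 0.0001]
 [0.0012 0.001  0.0045 0.     0.     0.0001]
 [0.0055 0.0059 0.0003 0.     0.0001 0.    ]
 [0.0003 0.0019 0.0002 0.0001 0.     0.0001]]
```

```bash
cat > ik.py <<'E'
from kin import *
X=np.array([.3360,.5517,.3770,.3471,-.0011,-.0013,-.0106,-.0399,1.5315]); S=(-1,-1,-1,-1)
lo=np.array([-3.06,-.37,-1.25,.18,-1.1,.23,-2.94])+.015; hi=np.array([3.06,2.12,1.32,2.47,4.24,1.98,2.94])-.015
qc=np.array([.183,.771,.272,2.246,-.926,.237,1.227])
def solve(P,M,starts):
    sols=[]
    for q0 in starts:
        f=lambda q:np.concatenate([(lambda pT:np.concatenate([pT[0]-P,.2*R.from_matrix(pT[1].T@M).as_rotvec()]))(fk(q,X,S))])
        r=least_squares(f,np.clip(q0,lo+1e-3,hi-1e-3),bounds=(lo,hi))
        if np.abs(r.fun).max()<.001: sols.append(r.x)
    return sols
E
python3 - <<'E'
from ik import *
rng=np.random.default_rng(0)
starts=[qc]+[rng.uniform(lo,hi)*[.3,1,1,1,1,1,1] for _ in range(24)]
def lean(yaw_push,a,yawtool):
    # base: tool with x at yawtool, then lean so z tilts toward push dir
    ax=np.array([-np.sin(yaw_push),np.cos(yaw_push),0])
    return R.from_rotvec(-ax*a).as_matrix()@toolR(yawtool)
y=-.065
for nm,yt,tip in (("x fwd",y,.011),("x back",y+np.pi,.011),("jaw+",y+np.pi/2,.057),("jaw-",y-np.pi/2,.057)):
    for a in (.15,.25,.35):
        M=lean(y,a,yt); zt=M[:,2]
        ex=np.array([np.cos(y),np.sin(y),0])
        c=np.array([.481,-.188,.007])-ex*(.012+tip)  # tip centre, 12mm standoff
        P=c+.013*zt
        s=solve(P,M,starts)
        print(nm,a,P.round(3),len(s)); 
        for q in sorted(s,key=lambda q:q[4])[::max(1,len(s)//4)]: print("   ",q.round(2))
E
```

```text
x fwd 0.15 [ 0.46  -0.187 -0.006] 8
    [ 0.92  1.   -0.81  2.21  1.65  0.6  -2.8 ]
    [ 1.04  1.16 -1.08  2.21  1.66  0.87 -2.77]
    [ 1.1   1.27 -1.23  2.21  1.67  1.06 -2.75]
    [ 0.69  0.87 -0.43  2.2   1.69  0.26 -2.88]
x fwd 0.25 [ 0.461 -0.187 -0.006] 16
    [ 1.13  1.29 -1.23  2.28  1.83  1.04 -2.86]
    [ 1.08  1.17 -1.08  2.28  1.86  0.86 -2.92]
    [ 0.74  0.89 -0.46  2.27  2.24  0.32  2.89]
    [0.33 0.83 0.1  2.27 3.85 0.25 1.18]
x fwd 0.35 [ 0.462 -0.187 -0.005] 11
    [ 0.94  1.01 -0.73  2.35  2.31  0.58  2.91]
    [ 0.9   0.98 -0.68  2.35  2.37  0.54  2.84]
    [ 0.62  0.87 -0.25  2.34  3.03  0.37  2.1 ]
    [0.3  0.86 0.18 2.34 3.76 0.46 1.29]
    [-0.1   1.04  0.81  2.36  4.22  0.89  0.73]
    [-0.11  1.05  0.83  2.36  4.22  0.91  0.72]
x back 0.15 [ 0.46  -0.187 -0.006] 12
    [ 0.9   0.99 -0.78  2.21  1.66  0.56  0.33]
    [ 0.84  0.95 -0.67  2.21  1.66  0.47  0.32]
    [ 0.72  0.88 -0.47  2.2   1.68  0.3   0.28]
    [ 0.68  0.87 -0.42  2.2   1.69  0.26  0.26]
x back 0.25 [ 0.461 -0.187 -0.006] 14
    [ 1.12  1.27 -1.21  2.28  1.84  1.01  0.27]
    [ 0.92  0.99
[... 1292 characters left out ...]
] 15
    [ 1.14  1.25 -1.21  2.32  1.73  1.04  1.88]
    [ 0.74  0.87 -0.44  2.31  2.    0.29  1.54]
    [ 0.71  0.86 -0.4   2.31  2.05  0.26  1.49]
    [ 0.25  0.83  0.22  2.31  4.2   0.25 -0.74]
    [ 0.24  0.83  0.23  2.31  4.22  0.26 -0.76]
jaw- 0.25 [ 0.415 -0.184 -0.006] 16
    [ 1.18  1.29 -1.23  2.39  1.89  1.07  1.78]
    [ 0.81  0.9  -0.5   2.38  2.4   0.4   1.19]
    [ 0.72  0.87 -0.37  2.38  2.63  0.34  0.94]
    [ 0.38  0.83  0.09  2.38  3.67  0.34 -0.15]
jaw- 0.35 [ 0.417 -0.184 -0.005] 16
    [ 1.02  1.04 -0.79  2.45  2.37  0.69  1.31]
    [ 0.93  0.98 -0.64  2.45  2.54  0.59  1.12]
    [ 0.77  0.91 -0.4   2.45  2.85  0.5   0.78]
    [ 0.33  0.87  0.22  2.45  3.72  0.58 -0.17]
```

```bash
cat > sim.py <<'E'
from ik import *
lo0=np.array([-3.06,-.37,-1.25,.18,-1.1,.23,-2.94]); hi0=np.array([3.06,2.12,1.32,2.47,4.24,1.98,2.94])
def step(q,P,M,qn=None,lam=1e-3,mu=0.):
    def f(x):
        p,T=fk(x,X,S); r=np.concatenate([p-P,.2*R.from_matrix(T.T@M).as_rotvec(),lam*(x-q)])
        if qn is not None: r=np.concatenate([r,mu*(x-qn)])
        return r
    r=least_squares(f,np.clip(q,lo0+1e-4,hi0-1e-4),bounds=(lo0,hi0)); 
    return r.x,np.abs(r.fun[:6]).max()
def run(q,P1,M1,n,**k):
    P0,M0=fk(q,X,S); rv=R.from_matrix(M0.T@M1).as_rotvec(); e=0
    for i in range(1,n+1):
        q,er=step(q,P0+(P1-P0)*i/n,M0@R.from_rotvec(rv*i/n).as_matrix(),**k); e=max(e,er)
    return q,e
E
python3 - <<'E'
from sim import *
q3=np.array([-.152,.581,.755,2.086,-.617,.708,-.626])
qs=np.array([1.133,.628,.038,1.517,-.027,.996,-.02])
A=(np.array([.3974,-.1827,.1448]),toolR(-.065+np.pi/2)); print("obs [0.19 .493 .249 2.178 -.247 .499 .564]")
print(run(q3,*A,12)); 
for mu in (1e-4,3e-4,1e-3): print(mu,run(q3,*A,12,qn=qs,mu=mu),run(q3,*A,12,qn=(lo0+hi0)/2,mu=mu))
# earlier: t=12.4 -> 13.25 -> 
qa=np.array([-.34119,.84972,.13079,1.14876,-.10783,1.15134,-1.76925])
print("obs [-.154 .4325 .1476 1.824 -.0865 .690 -1.564]"); B=(np.array([.60045,-.00127,.26163]),D[5][2])
print(run(qa,*B,8)); print(run(qa,*B,8,qn=qs,mu=3e-4))
E
```

```text
obs [0.19 .493 .249 2.178 -.247 .499 .564]
(array([ 0.19244051,  0.49052834,  0.26813631,  2.18636749, -0.26610787,
        0.49448454,  0.60128358]), np.float64(1.0088821576420359e-06))
0.0001 (array([ 0.23160438,  0.48600311,  0.21473534,  2.18672809, -0.21395138,
        0.48788442,  0.54733146]), np.float64(9.588283779995122e-07)) (array([ 0.24516071,  0.48468428,  0.1963353 ,  2.186835  , -0.19584397,
        0.48595614,  0.52861978]), np.float64(1.1210875776515404e-06))
0.0003 (array([ 0.42692456,  0.47842148, -0.0481688 ,  2.18735417,  0.04832979,
        0.47677097,  0.27681088]), np.float64(9.013062344981589e-07)) (array([ 0.51543705,  0.48285186, -0.16731951,  2.18698394,  0.16720591,
        0.48327601,  0.15419593]), np.float64(1.988744753850319e-06))
0.001 (array([ 0.57954412,  0.48927252, -0.25437449,  2.18642876,  0.25268592,
        0.49270004,  0.06585736]), np.float64(1.2397294315959879e-05)) (array([ 0.74491049,  0.52036937, -0.48552676,  2.1841969 ,  0.47049852,
        0.53747358, -0.16071484]), np.float64(1.0891998847073178e-05))
obs [-.154 .4325 .1476 1.824 -.0865 .690 -1.564]
(array([-0.14549316,  0.43317188,  0.15130969,  1.82861512, -0.10678144,
        0.68626129, -1.53674331]), np.float64(1.487754970932919e-06))
(array([-0.15217476,  0.43361464,  0.16076822,  1.82859366, -0.11353286,
        0.68672428, -1.53045015]), np.float64(1.4327616985572842e-06))
```

```bash
python3 - <<'E'
from sim import *
y=-.065; ex=np.array([np.cos(y),np.sin(y),0]); 
def lean(a,yawtool,side=0.):
    ey=np.array([-np.sin(y),np.cos(y),0])
    return R.from_rotvec(-ey*a+ex*side).as_matrix()@toolR(yawtool)
def P(c_x,a,z,yt): # tip centre along ex from lip
    M=lean(a,yt); return np.array([.481,-.188,z])+ex*c_x+.013*M[:,2],M
q0=qc
for zup in (.15,.22):
 for yt in (y+np.pi,):
  for side in (0,.2,.4,-.3):
   for a in (.2,.25,.3):
    q,e1=run(q0,np.array([.42,-.184,zup]),toolR(y+np.pi/2),10)
    q,e2=run(q,np.array([.42,-.184,zup]),lean(0,yt,side),14); qa=q
    p,M=P(-.035,a,.10,yt); q,e3=run(q,p,M,12)
    p,M=P(-.03,a,.007,yt); q,e4=run(q,p,M,10); qb=q
    es=[]
    p,M=P(-.011,a,.007,yt); q,e=run(q,p,M,6); es.append(e)
    p,M=P(.1,a,.007,yt); q,e=run(q,p,M,30); es.append(e)
    print(zup,side,a,"err mm",[round(v*1e3,1) for v in (e1,e2,e3,e4,*es)],qa.round(2),qb.round(2),q.round(2))
E
```

```text
0.15 0 0.2 err mm [np.float64(0.0), np.float64(0.0), np.float64(2.7), np.float64(23.1), np.float64(19.0), np.float64(0.0)] [ 0.22  0.5   0.21  2.13 -0.19  0.53  2.08] [ 0.24  0.82  0.2   2.15 -1.1   0.23  2.94] [ 0.14  0.89  0.24  1.95 -1.09  0.27  2.84]
0.15 0 0.25 err mm [np.float64(0.0), np.float64(0.0), np.float64(10.5), np.float64(31.1), np.float64(27.2), np.float64(6.3)] [ 0.22  0.5   0.21  2.13 -0.19  0.53  2.08] [ 0.26  0.82  0.18  2.15 -1.09  0.23  2.94] [ 0.19  0.88  0.18  1.95 -1.1   0.23  2.87]
0.15 0 0.3 err mm [np.float64(0.0), np.float64(0.0), np.float64(18.3), np.float64(39.0), np.float64(35.4), np.float64(14.4)] [ 0.22  0.5   0.21  2.13 -0.19  0.53  2.08] [ 0.29  0.81  0.15  2.15 -1.08  0.23  2.94] [ 0.22  0.88  0.16  1.95 -1.1   0.23  2.88]
0.15 0.2 0.2 err mm [np.float64(0.0), np.float64(0.0), np.float64(2.7), np.float64(23.1), np.float64(19.0), np.float64(0.0)] [ 0.44  0.53  0.09  2.06 -0.36  0.68  2.31] [ 0.24  0.82  0.2   2.15 -1.1   0.23  2.94] [ 0.14  0.89  0.24  1.95 -1.09  0.27  2.84]
0.15 0.2 0.25 err mm [np.float64(0.0), np.float64(0.0), np.float64(10.5), 
[... 4389 characters left out ...]
loat64(23.1), np.float64(19.0), np.float64(0.0)] [-0.25  0.41  0.54  2.13  0.16  0.59  1.63] [ 0.24  0.82  0.2   2.15 -1.1   0.23  2.94] [ 0.14  0.89  0.24  1.95 -1.09  0.27  2.84]
0.22 -0.3 0.25 err mm [np.float64(0.0), np.float64(0.0), np.float64(10.5), np.float64(31.1), np.float64(27.2), np.float64(6.3)] [-0.25  0.41  0.54  2.13  0.16  0.59  1.63] [ 0.26  0.82  0.18  2.15 -1.09  0.23  2.94] [ 0.19  0.88  0.18  1.95 -1.1   0.23  2.87]
0.22 -0.3 0.3 err mm [np.float64(0.0), np.float64(0.0), np.float64(18.3), np.float64(39.0), np.float64(35.4), np.float64(14.4)] [-0.25  0.41  0.54  2.13  0.16  0.59  1.63] [ 0.29  0.81  0.15  2.15 -1.08  0.23  2.94] [ 0.22  0.88  0.16  1.95 -1.1   0.23  2.88]
```

```bash
python3 - <<'E'
from sim import *
y=-.065; ex=np.array([np.cos(y),np.sin(y),0]); ey=np.array([-np.sin(y),np.cos(y),0])
def lean(a,yawtool,side=0.): return R.from_rotvec(-ey*a+ex*side).as_matrix()@toolR(yawtool)
def P(c_x,a,z,yt): 
    M=lean(a,yt); return np.array([.481,-.188,z])+ex*c_x+.013*M[:,2],M
yt=y+np.pi
for xx in (.42,.45):
 for zup in (.18,.22):
  for side in (-.4,-.55):
   for a1 in (.3,.45):
    for a in (.25,.3):
     up=np.array([xx,-.184,zup])
     q,e1=run(qc,up,toolR(y+np.pi/2),8)
     q,e2=run(q,up,lean(0,yt,side),16); qa=q
     q,e3=run(q,up,lean(a1,yt,side),5); q3=q
     p,M=P(-.035,a,.12,yt); q,e4=run(q,p,M,8); qm=q
     p,M=P(-.03,a,.007,yt); q,e5=run(q,p,M,10); qb=q
     p,M=P(.1,a,.007,yt); q,e=run(q,p,M,34)
     print(xx,zup,side,a1,a,"err mm",np.round(np.array([e1,e2,e3,e4,e5,e])*1e3,1),q3.round(2),qm.round(2),qb.round(2),q.round(2))
E
```

```text
0.42 0.18 -0.4 0.3 0.25 err mm [0.  0.  0.1 0.  0.  0. ] [-0.06  0.4   0.25  2.42  1.7   0.26  0.  ] [ 0.83  0.63 -0.56  2.29  1.31  0.24  0.63] [ 0.88  0.96 -0.68  2.29  2.05  0.48 -0.03] [ 0.71  0.96 -0.58  1.98  1.49  0.37  0.48]
0.42 0.18 -0.4 0.3 0.3 err mm [0.  0.  0.1 0.  0.  0. ] [-0.06  0.4   0.25  2.42  1.7   0.26  0.  ] [ 0.87  0.64 -0.6   2.32  1.64  0.23  0.32] [ 0.94  1.   -0.76  2.33  2.16  0.57 -0.1 ] [ 0.74  0.97 -0.61  2.02  1.71  0.38  0.27]
0.42 0.18 -0.4 0.45 0.25 err mm [ 0.   0.  10.9  0.   0.   0. ] [-0.18  0.42  0.43  2.47  2.44  0.23 -0.75] [ 0.85  0.64 -0.6   2.29  1.33  0.26  0.61] [ 0.88  0.96 -0.68  2.29  2.05  0.48 -0.03] [ 0.71  0.96 -0.58  1.98  1.49  0.38  0.47]
0.42 0.18 -0.4 0.45 0.3 err mm [ 0.   0.  10.9  0.   0.   0. ] [-0.18  0.42  0.43  2.47  2.44  0.23 -0.75] [ 0.87  0.64 -0.6   2.32  1.64  0.23  0.32] [ 0.94  1.   -0.76  2.33  2.16  0.57 -0.1 ] [ 0.74  0.97 -0.61  2.02  1.71  0.38  0.27]
0.42 0.18 -0.55 0.3 0.25 err mm [0.  0.  0.1 0.  0.  0. ] [-0.37  0.5   0.5   2.44  1.79  0.31 -0.2 ] [ 0.83  0.63 -0.57  2.29  1.31  0.24  0.63] [ 0.88  0.
[... 5617 characters left out ...]
.49  0.37  0.48]
0.45 0.22 -0.55 0.3 0.3 err mm [0. 0. 0. 0. 0. 0.] [-0.56  0.47  0.75  2.34  1.16  0.23  0.47] [ 0.87  0.64 -0.6   2.32  1.64  0.23  0.32] [ 0.94  1.   -0.76  2.33  2.16  0.57 -0.1 ] [ 0.74  0.97 -0.61  2.02  1.71  0.38  0.27]
0.45 0.22 -0.55 0.45 0.25 err mm [0. 0. 0. 0. 0. 0.] [-0.36  0.41  0.47  2.45  2.    0.38 -0.41] [ 0.85  0.63 -0.59  2.29  1.33  0.26  0.61] [ 0.88  0.96 -0.68  2.29  2.05  0.48 -0.03] [ 0.71  0.96 -0.58  1.98  1.49  0.37  0.47]
0.45 0.22 -0.55 0.45 0.3 err mm [0. 0. 0. 0. 0. 0.] [-0.36  0.41  0.47  2.45  2.    0.38 -0.41] [ 0.87  0.64 -0.6   2.32  1.64  0.23  0.32] [ 0.94  1.   -0.76  2.33  2.16  0.57 -0.1 ] [ 0.74  0.97 -0.61  2.02  1.71  0.38  0.27]
```

```bash
python3 - <<'E'
from sim import *
y=-.065; ex=np.array([np.cos(y),np.sin(y),0]); ey=np.array([-np.sin(y),np.cos(y),0])
def lean(a,yawtool,side=0.): return R.from_rotvec(-ey*a+ex*side).as_matrix()@toolR(yawtool)
yt=y+np.pi
up=np.array([.45,-.184,.22])
from st import *
o,p,Rt=rep()
print(Rt.T@(up-p))
plan(up,toolR(y+np.pi/2),up,lean(0,yt,-.4),16)
plan(up,lean(0,yt,-.4),up,lean(.45,yt,-.4),6)
E
```

```text
t 18.9 p [ 0.3988 -0.1827  0.0188] q [ 0.183  0.771  0.272  2.246 -0.926  0.237  1.228] F [ 0.44  0.24 -0.02]
tool x [0.065 0.998 0.001] z [-0.001  0.001 -1.   ] yaw-90 -0.06490322856523245
along ex to lip (orig) -0.08205265789528211 lateral ey 4.432634301596711e-05
[ 0.00223604  0.05098838 -0.20121838]
travel [[0.0, 0.0, 0.0], [0.0, 0.0, 0.0], [0.0, 0.0, 0.0], [0.0, 0.0, 0.0], [0.0, 0.0, 0.0], [0.0, 0.0, 0.0], [0.0, 0.0, 0.0], [0.0, 0.0, 0.0], [0.0, 0.0, 0.0], [0.0, 0.0, 0.0], [0.0, 0.0, 0.0], [0.0, 0.0, 0.0], [0.0, 0.0, 0.0], [0.0, 0.0, 0.0], [0.0, 0.0, 0.0], [0.0, 0.0, 0.0]]
rot [0.0196, -0.0196, -0.0967] norm mm 0.0
travel [[0.0, 0.0, 0.0], [0.0, 0.0, 0.0], [0.0, 0.0, 0.0], [0.0, 0.0, 0.0], [0.0, 0.0, 0.0], [0.0, 0.0, 0.0]]
rot [0.0011, -0.073, 0.0148] norm mm 0.0
```

apply_moves(grip=[0,0,0,0,0,0,0,0], travel=[[0,0,-20],[0,0,-30],[0,0,-30],[0,0,-30],[0,0,-30],[2,20,-30],[0,31,-31],[0,0,0]], delta_rot=[[0,0,0],[0,0,0],[0,0,0],[0,0,0],[0,0,0],[0,0,0],[0,0,0],[0,0,0]])

```text
t: 19.7
eef_pos: [0.4558, -0.1858, 0.2235]
tcp_rot: [0.004, 0.729, 0.685, 0.002]
wrist_force: [-0.4, 0.3, -0.3]
finger_gap: 0.0851
```

apply_moves(grip=[0,0,0,0,0,0,0,0], travel=[[0,0,0],[0,0,0],[0,0,0],[0,0,0],[0,0,0],[0,0,0],[0,0,0],[0,0,0]], delta_rot=[[0.02,-0.02,-0.097],[0.02,-0.02,-0.097],[0.02,-0.02,-0.097],[0.02,-0.02,-0.097],[0.02,-0.02,-0.097],[0.02,-0.02,-0.097],[0.02,-0.02,-0.097],[0.02,-0.02,-0.097]])

```text
t: 20.5
eef_pos: [0.449, -0.1843, 0.2192]
tcp_rot: [-0.005, 0.411, 0.905, -0.11]
wrist_force: [-0.1, -0.1, -0.5]
finger_gap: 0.0856
```

apply_moves(grip=[0,0,0,0,0,0,0,0], travel=[[0,0,0],[0,0,0],[0,0,0],[0,0,0],[0,0,0],[0,0,0],[0,0,0],[0,0,0]], delta_rot=[[0.02,-0.02,-0.097],[0.02,-0.02,-0.097],[0.02,-0.02,-0.097],[0.02,-0.02,-0.097],[0.02,-0.02,-0.097],[0.02,-0.02,-0.097],[0.02,-0.02,-0.097],[0.02,-0.02,-0.097]])

```text
t: 21.3
eef_pos: [0.4492, -0.1842, 0.2192]
tcp_rot: [-0.007, 0.027, 0.979, -0.202]
wrist_force: [-1.1, 1.1, 0.0]
finger_gap: 0.0855
```

```bash
cat > pl.py <<'E'
from sim import *
from st import rep
y=-.065; ex=np.array([np.cos(y),np.sin(y),0]); ey=np.array([-np.sin(y),np.cos(y),0])
def lean(a,yawtool,side=0.): return R.from_rotvec(-ey*a+ex*side).as_matrix()@toolR(yawtool)
def P(c_x,a,z,yt,h=.013): 
    M=lean(a,yt); return np.array([.481,-.188,z])+ex*c_x+h*M[:,2],M
yt=y+np.pi
E
python3 - <<'E'
from pl import *
o,p,Rt=rep(); q=o["joint_positions"]
print(R.from_matrix(Rt.T@lean(0,yt,-.4)).as_rotvec())
up=np.array([.45,-.184,.22])
plan(p,Rt,up,lean(.45,yt,-.4),6)
print(run(q,up,lean(.45,yt,-.4),6))
E
```

```text
t 21.3 p [ 0.4492 -0.1842  0.2192] q [-0.412  0.497  0.649  2.086  0.195  0.612  1.527] F [-1.11  1.08  0.02]
tool x [-0.998  0.056  0.003] z [-0.025 -0.395 -0.918] yaw-90 1.5148818256298338
along ex to lip (orig) -0.03174430195709676 lateral ey 0.001822191492208686
[-0.00674371  0.00053978  0.00964792]
travel [[-0.1, -0.0, -0.1], [-0.1, -0.0, -0.1], [-0.2, -0.0, -0.1], [-0.2, -0.0, -0.1], [-0.2, -0.0, -0.1], [-0.2, -0.0, -0.1]]
rot [0.0004, -0.0729, 0.0166] norm mm 0.1986628117534358
(array([ 0.0270799 ,  0.32442399,  0.13287773,  2.43282176,  1.96229464,
        0.31240593, -0.25588904]), np.float64(6.637869897676982e-05))
```

apply_moves(grip=[0,0,0,0,0,0,0,0], travel=[[0,0,0],[0,0,0],[0,0,0],[0,0,0],[0,0,0],[0,0,0],[0,0,0],[0,0,0]], delta_rot=[[0,-0.0365,0.008],[0,-0.0365,0.008],[0,-0.0365,0.008],[0,-0.0365,0.008],[0,-0.0365,0.008],[0,-0.0365,0.008],[0,-0.0365,0.008],[0,-0.0365,0.008]])

```text
t: 22.1
eef_pos: [0.4471, -0.1849, 0.2185]
tcp_rot: [0.129, 0.031, 0.97, -0.205]
wrist_force: [0.3, -0.5, -0.8]
finger_gap: 0.0853
```

apply_moves(grip=[0,0,0,0,0], travel=[[0,0,0],[0,0,0],[0,0,0],[0,0,0],[0,0,0]], delta_rot=[[0,-0.0365,0.008],[0,-0.0365,0.008],[0,-0.0365,0.008],[0,-0.0365,0.008],[0,0,0]])

```text
t: 22.6
eef_pos: [0.4445, -0.1877, 0.2181]
tcp_rot: [0.178, 0.032, 0.961, -0.208]
wrist_force: [-0.4, 0.6, -0.1]
finger_gap: 0.0855
```

```bash
python3 - <<'E'
from pl import *
o,p,Rt=rep(); q=o["joint_positions"]
print(R.from_matrix(Rt.T@lean(.45,yt,-.4)).as_rotvec())
pp,M=P(-.035,.3,.12,yt)
plan(p,Rt,pp,M,14)
for n in (14,24):
  qq,e=run(q,pp,M,n); print(qq,e)
# per-step max joint move
P0,M0=fk(q,X,S); rv=R.from_matrix(M0.T@M).as_rotvec(); qq=q
for i in range(1,15):
    q2,e=step(qq,P0+(pp-P0)*i/14,M0@R.from_rotvec(rv*i/14).as_matrix()); print((q2-qq).round(2),round(e*1e3,1)); qq=q2
E
```

```text
t 22.6 p [ 0.4445 -0.1877  0.2181] q [-0.272  0.352  0.425  2.415  1.558  0.243  0.096] F [-0.35  0.64 -0.13]
tool x [-0.935 -0.012 -0.355] z [ 0.329 -0.411 -0.85 ] yaw-90 -4.69919077764639
along ex to lip (orig) -0.036156745676571705 lateral ey -0.0020161163734429824
[-0.00689943 -0.07431882  0.01536174]
travel [[2.4, 3.2, 6.8], [2.4, 3.0, 6.9], [2.4, 2.8, 7.0], [2.4, 2.6, 7.1], [2.3, 2.4, 7.2], [2.3, 2.2, 7.2], [2.3, 2.0, 7.3], [2.2, 1.7, 7.4], [2.2, 1.5, 7.4], [2.2, 1.3, 7.5], [2.1, 1.1, 7.5], [2.1, 0.8, 7.6], [2.1, 0.6, 7.6], [2.0, 0.4, 7.6]]
rot [-0.0287, 0.0056, 0.0042] norm mm 7.902537429644009
[ 0.87251052  0.6384315  -0.60012496  2.31866633  1.64020306  0.23000256
  0.31682516] 3.4751849470002142e-06
[ 0.87251522  0.63843163 -0.60012836  2.31866023  1.64014062  0.23000072
  0.31689025] 2.0248361867873093e-06
[ 0.09  0.   -0.08 -0.    0.04 -0.01 -0.02] 0.0
[ 0.12  0.   -0.11 -0.    0.04 -0.   -0.02] 0.0
[ 0.11  0.01 -0.11 -0.    0.03  0.   -0.01] 0.0
[ 0.11  0.01 -0.1  -0.    0.03  0.   -0.01] 0.0
[ 0.1   0.02 -0.09 -0.    0.02  0.   -0.  ] 0.0
[ 0.09  0.02 -0.09 -0.01  0.02  0.    0.  ] 0.0
[ 0.09  0.02 -0.08 -0.01  0.01  0.    0.01] 0.0
[ 0.08  0.02 -0.07 -0.01  0.    0.    0.02] 0.0
[ 0.07  0.03 -0.06 -0.01 -0.    0.    0.02] 0.0
[ 0.07  0.03 -0.06 -0.01 -0.01  0.    0.03] 0.0
[ 0.06  0.03 -0.05 -0.01 -0.02 -0.    0.04] 0.0
[ 0.05  0.03 -0.05 -0.01 -0.02 -0.    0.05] 0.0
[ 0.05  0.03 -0.04 -0.01 -0.03 -0.    0.05] 0.0
[ 0.04  0.03 -0.04 -0.01 -0.04 -0.    0.06] 0.0
```

apply_moves(grip=[0,0,0,0,0,0,0,0], travel=[[2,3,7],[2,3,7],[2,3,7],[2,3,7],[2,2,7],[2,2,7],[2,2,7],[2,2,7]], delta_rot=[[-0.029,0.005,0.004],[-0.029,0.005,0.004],[-0.029,0.005,0.004],[-0.029,0.005,0.004],[-0.029,0.005,0.004],[-0.029,0.005,0.004],[-0.029,0.005,0.004],[-0.029,0.005,0.004]])

```text
t: 23.4
eef_pos: [0.4517, -0.1868, 0.1569]
tcp_rot: [0.165, 0.031, 0.982, -0.092]
wrist_force: [0.3, -0.3, -0.4]
finger_gap: 0.0852
```

```bash
python3 - <<'E'
from pl import *
o,p,Rt=rep(); q=o["joint_positions"]
pp,M=P(-.035,.3,.12,yt)
plan(p,Rt,pp,M,8)
print(run(q,pp,M,8))
E
```

```text
t 23.4 p [ 0.4517 -0.1868  0.1569] q [ 0.481  0.445 -0.296  2.37   1.675  0.238  0.109] F [ 0.3  -0.32 -0.36]
tool x [-0.944  0.031 -0.329] z [ 0.318 -0.19  -0.929] yaw-90 1.5379137798817544
along ex to lip (orig) -0.02905126974346287 lateral ey -0.0005681146579764611
travel [[2.2, 1.1, 5.6], [2.2, 1.0, 5.7], [2.2, 0.9, 5.7], [2.2, 0.7, 5.7], [2.1, 0.6, 5.8], [2.1, 0.5, 5.8], [2.1, 0.3, 5.8], [2.1, 0.2, 5.8]]
rot [-0.0213, 0.0048, 0.0034] norm mm 6.174252242943431
(array([ 0.87251358,  0.63843168, -0.6001279 ,  2.31866218,  1.64016025,
        0.23000237,  0.31686919]), np.float64(2.1145407410736094e-06))
```

apply_moves(grip=[0,0,0,0,0,0,0,0], travel=[[2,1,6],[2,1,6],[2,1,6],[2,1,6],[2,1,6],[2,0,6],[2,0,6],[2,0,6]], delta_rot=[[-0.0213,0.005,0.0034],[-0.0213,0.005,0.0034],[-0.0213,0.005,0.0034],[-0.0213,0.005,0.0034],[-0.0213,0.005,0.0034],[-0.0213,0.005,0.0034],[-0.0213,0.005,0.0034],[-0.0213,0.005,0.0034]])

```text
t: 24.2
eef_pos: [0.4517, -0.1868, 0.1059]
tcp_rot: [0.148, 0.032, 0.988, -0.005]
wrist_force: [0.4, -0.3, 0.4]
finger_gap: 0.0852
```

```bash
python3 - <<'E'
from pl import *
o,p,Rt=rep(); q=o["joint_positions"]
pp,M=P(-.03,.3,.022,yt)
plan(p,Rt,pp,M,8); print(R.from_matrix(Rt.T@M).as_rotvec())
print(pp,run(q,pp,M,8))
E
```

```text
t 24.2 p [ 0.4517 -0.1868  0.1059] q [ 0.811  0.615 -0.582  2.319  1.602  0.237  0.303] F [ 0.36 -0.33  0.43]
tool x [-0.954  0.062 -0.293] z [ 0.293 -0.019 -0.956] yaw-90 1.505968598115727
along ex to lip (orig) -0.029046077446707348 lateral ey -0.0006117901638219806
travel [[3.2, 0.1, 11.6], [3.2, 0.1, 11.6], [3.2, 0.1, 11.6], [3.2, 0.1, 11.6], [3.2, 0.1, 11.6], [3.2, 0.1, 11.6], [3.2, 0.1, 11.6], [3.2, 0.1, 11.6]]
rot [-0.0001, -0.0003, 0.0] norm mm 12.050627841838901
[-0.00040397 -0.00225024  0.00016515]
[ 0.454897   -0.18630091  0.00958063] (array([ 0.93053898,  0.95111274, -0.73590806,  2.33058739,  2.1311267 ,
        0.51992746, -0.09641225]), np.float64(7.1246181329360126e-06))
```

apply_moves(grip=[0,0,0,0,0,0,0,0], travel=[[3,0,11],[3,0,11],[3,0,12],[3,0,12],[3,0,12],[3,0,12],[3,0,12],[0,0,0]], delta_rot=[[0,0,0],[0,0,0],[0,0,0],[0,0,0],[0,0,0],[0,0,0],[0,0,0],[0,0,0]])

```text
t: 25.0
eef_pos: [0.4546, -0.187, 0.02]
tcp_rot: [0.147, 0.032, 0.989, -0.005]
wrist_force: [-0.2, 0.4, -0.3]
finger_gap: 0.0854
```

```bash
python3 - <<'E'
from pl import *
from plant import env
o,p,Rt=rep(); q=o["joint_positions"]
s=env.grab_frame("side")
x0,y0,x1,y1=290,140,410,220; k=6
img=cv2.resize(s["color"][y0:y1,x0:x1],None,fx=k,fy=k,interpolation=cv2.INTER_CUBIC); img=cv2.convertScaleAbs(img,alpha=2.0)
def dot(Q,c):
    u=(proj(s,Q)-[x0,y0])*k+k/2-.5; cv2.circle(img,tuple(int(v) for v in u),2,c,-1)
for off in (.0427,.057):
  for h in (.013,.019,.04): dot(p-Rt[:,2]*h-Rt[:,1]*off-Rt[:,0]*.011,(0,0,255)); dot(p-Rt[:,2]*h-Rt[:,1]*off+Rt[:,0]*.011,(0,255,0))
cv2.imwrite("pics/s16.png",img)
f=env.grab_frame("wrist"); cv2.imwrite("pics/w16.png",f["color"])
pp,M=P(-.03,.3,.008,yt); print(Rt.T@(pp-p))
E
```

```text
t 25.0 p [ 0.4546 -0.187   0.02  ] q [ 0.893  0.891 -0.742  2.341  2.051  0.505 -0.082] F [-0.22  0.42 -0.31]
tool x [-0.955  0.062 -0.29 ] z [ 0.289 -0.019 -0.957] yaw-90 1.5055130673305266
along ex to lip (orig) -0.026128294409471176 lateral ey -0.0006395009665720259
[0.00683297 0.00073782 0.02340904]
```

View pics/s16.png

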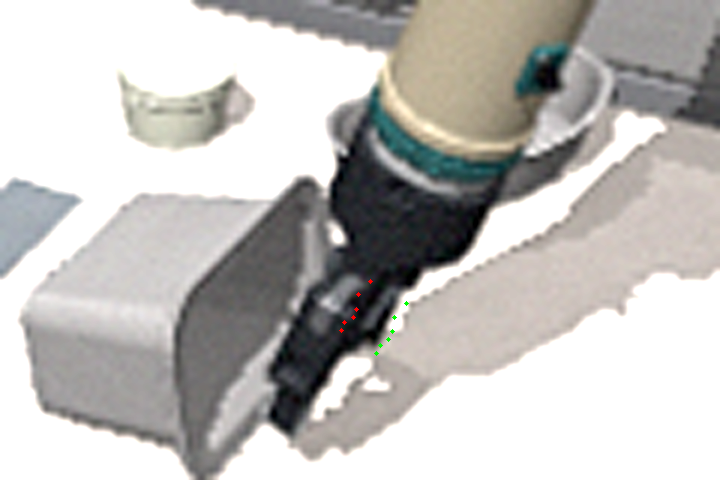

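View pics/w16.png

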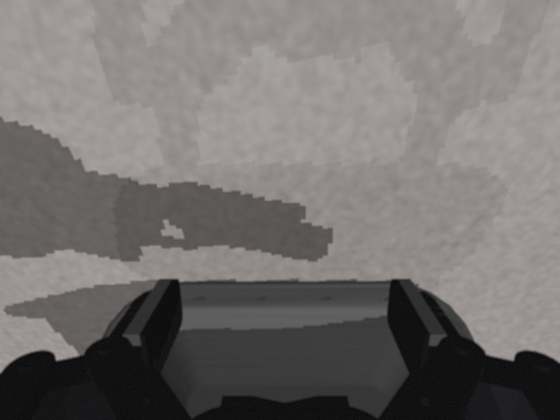

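```bash
python3 - <<'E'
from pl import *
from plant import env
o,p,Rt=rep()
s=env.grab_frame("side")
x0,y0,x1,y1=290,140,410,220; k=6
img=cv2.resize(s["color"][y0:y1,x0:x1],None,fx=k,fy=k,interpolation=cv2.INTER_CUBIC); img=cv2.convertScaleAbs(img,alpha=2.0)
def dot(Q,c,r=2):
    u=(proj(s,Q)-[x0,y0])*k+k/2-.5; cv2.circle(img,tuple(int(v) for v in u),r,c,-1)
for h in (.013,.019,.025,.04): dot(p-Rt[:,2]*h+Rt[:,1]*.057-Rt[:,0]*.011,(0,0,255)); dot(p-Rt[:,2]*h+Rt[:,1]*.057+Rt[:,0]*.011,(0,255,0))
foot=np.array([.581,-.1946,0])
for v in (-.088,0,.088):
    dot(foot-ex*.0796+ey*v+np.array([0,0,.110]),(255,0,255),3); dot(foot-ex*.1006+ey*v+np.array([0,0,.007]),(255,0,255),3)
for yy in (-.04,.04):
  for xx in (.038,.042): dot(p-Rt[:,2]*.073-Rt[:,0]*xx+Rt[:,1]*yy,(255,255,0),2)
cv2.imwrite("pics/s17.png",img)
E
```

```text
t 25.1 p [ 0.4555 -0.187   0.0214] q [ 0.893  0.888 -0.743  2.341  2.052  0.504 -0.084] F [-0.13 -0.09  0.01]
tool x [-0.954  0.061 -0.293] z [ 0.292 -0.02  -0.956] yaw-90 1.506501606031093
along ex to lip (orig) -0.02525077393455786 lateral ey -0.000561869608135746
```

View pics/s17.png

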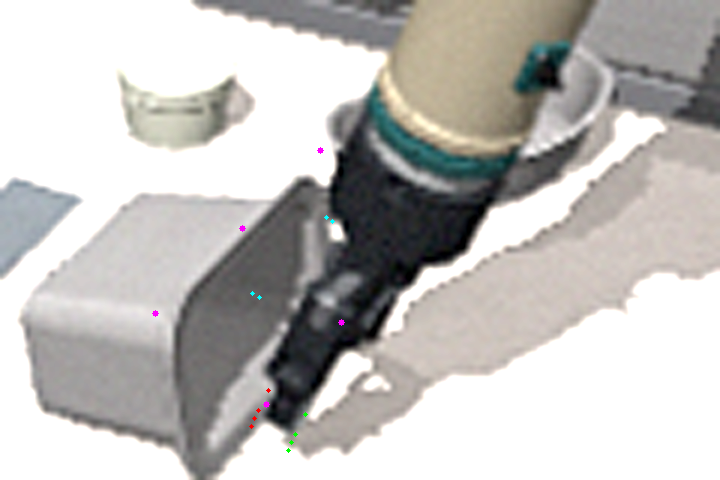

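apply_moves(grip=[0,0,0,0,0], travel=[[2,0,7],[2,0,7],[2,0,5],[0.6,0,2],[0,0,0]], delta_rot=[[0,0,0],[0,0,0],[0,0,0],[0,0,0],[0,0,0]])

```text
t: 25.65
eef_pos: [0.4556, -0.1868, -0.0009]
tcp_rot: [0.148, 0.032, 0.988, -0.005]
wrist_force: [0.6, 0.5, 0.6]
finger_gap: 0.0856
```

```bash
python3 - <<'E'
from pl import *
from plant import env
o,p,Rt=rep(); q=o["joint_positions"]
s=env.grab_frame("side")
x0,y0,x1,y1=290,140,410,220; k=6
img=cv2.resize(s["color"][y0:y1,x0:x1],None,fx=k,fy=k,interpolation=cv2.INTER_CUBIC); img=cv2.convertScaleAbs(img,alpha=2.0)
cv2.imwrite("pics/s18.png",img)
E
```

```text
t 25.65 p [ 0.4556 -0.1868 -0.0009] q [ 0.901  0.956 -0.757  2.343  2.118  0.564 -0.125] F [0.59 0.53 0.62]
tool x [-0.954  0.062 -0.294] z [ 0.293 -0.02  -0.956] yaw-90 1.5061649514659559
along ex to lip (orig) -0.025172171951711633 lateral ey -0.0003755049348934743
```

View pics/s18.png

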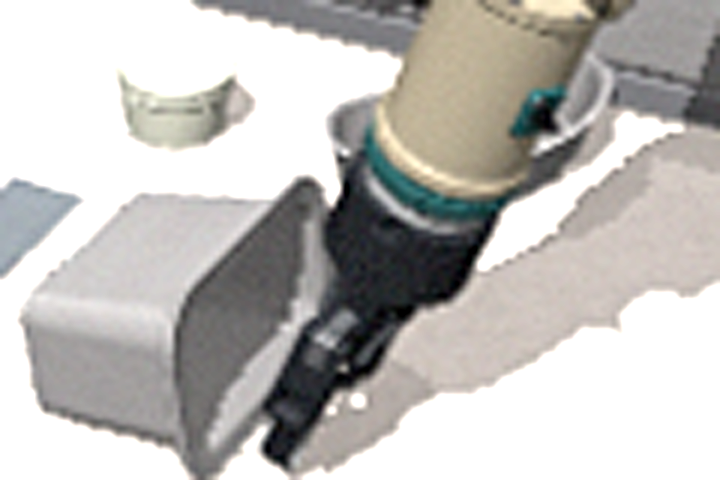

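apply_moves(grip=[0,0,0,0,0,0], travel=[[0.6,0,2],[0.6,0,2],[0.3,0,0.8],[-4,0,1.2],[-3,0,0.9],[0,0,0]], delta_rot=[[0,0,0],[0,0,0],[0,0,0],[0,0,0],[0,0,0],[0,0,0]])

```text
t: 26.3
eef_pos: [0.4642, -0.1877, -0.0051]
tcp_rot: [0.149, 0.032, 0.988, -0.006]
wrist_force: [-0.5, 0.1, -0.0]
finger_gap: 0.0856
```

apply_moves(grip=[0,0,0,0,0], travel=[[-1.9,0,0.6],[-1.9,0,0.6],[-1.9,0,0.6],[-1.9,0,0.6],[0,0,0]], delta_rot=[[0,0,0],[0,0,0],[0,0,0],[0,0,0],[0,0,0]])

```text
t: 26.8
eef_pos: [0.4715, -0.1881, -0.0053]
tcp_rot: [0.149, 0.032, 0.988, -0.006]
wrist_force: [-1.6, -0.0, -0.6]
finger_gap: 0.0854
```

apply_moves(grip=[0,0,0,0,0,0,0,0], travel=[[-2,0,0.6],[-3,0,0.9],[-4,0,1.2],[-4,0,1.2],[-4,0,1.2],[-4,0,1.2],[-4,0,1.2],[-4,0,1.2]], delta_rot=[[0,0,0],[0,0,0],[0,0,0],[0,0,0],[0,0,0],[0,0,0],[0,0,0],[0,0,0]])

```text
t: 27.6
eef_pos: [0.5018, -0.1901, -0.0053]
tcp_rot: [0.149, 0.032, 0.988, -0.006]
wrist_force: [-1.6, -0.5, -0.1]
finger_gap: 0.0853
```

```bash
python3 - <<'E'
from pl import *
from plant import env
o,p,Rt=rep(); q=o["joint_positions"]
s=env.grab_frame("side"); t=env.grab_frame("top")
cv2.imwrite("pics/m1.png",np.hstack([cv2.resize(s["color"][130:230,260:400],(400,286)),cv2.resize(t["color"][130:270,260:440],(368,286))]))
E
```

```text
t 27.6 p [ 0.5018 -0.1901 -0.0053] q [ 0.827  0.948 -0.696  2.232  2.016  0.487 -0.036] F [-1.64 -0.47 -0.15]
tool x [-0.954  0.061 -0.294] z [ 0.294 -0.021 -0.956] yaw-90 1.506426578651641
along ex to lip (orig) 0.02114261364515678 lateral ey -0.0006082284708465138
```

View pics/m1.png

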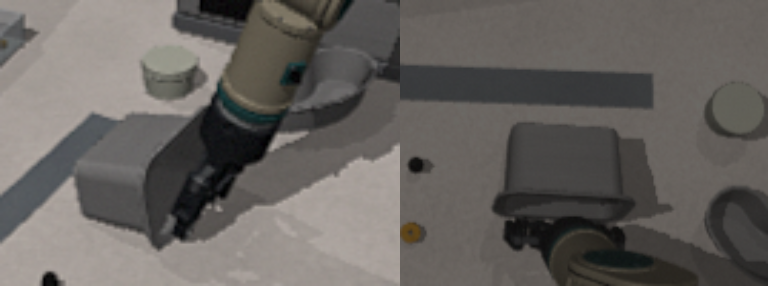

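```bash
cat > edge.py <<'E'
from pl import *
from plant import env
def meas(save=None,cols=(316,366),rows=(140,220)):
    """top view: upper edge of lying tub = base edge at z~.071 (foot + 14.4mm)"""
    t=env.grab_frame("top"); g=cv2.cvtColor(t["color"],cv2.COLOR_BGR2GRAY).astype(float)
    if save: cv2.imwrite(save,cv2.convertScaleAbs(cv2.resize(t["color"][120:270,280:430],None,fx=4,fy=4,interpolation=cv2.INTER_CUBIC),alpha=2))
    return t,g
E
python3 - <<'E'
from edge import *
t,g=meas("pics/t20.png")
for c in range(318,366,6): print(c,g[150:215,c].astype(int).tolist())
E
```

```text
318 [97, 100, 100, 101, 101, 102, 100, 102, 101, 101, 102, 102, 103, 92, 59, 59, 59, 58, 59, 58, 60, 59, 59, 59, 58, 59, 59, 58, 58, 58, 69, 94, 100, 100, 99, 101, 101, 101, 103, 94, 65, 66, 66, 67, 68, 68, 66, 67, 67, 66, 66, 66, 68, 66, 67, 67, 67, 67, 66, 66, 66, 67, 66, 67, 66]
324 [100, 101, 99, 100, 101, 102, 99, 100, 100, 102, 102, 101, 101, 92, 66, 57, 59, 59, 59, 58, 59, 57, 59, 59, 59, 59, 59, 58, 58, 58, 64, 85, 102, 102, 102, 103, 104, 103, 103, 92, 65, 72, 71, 72, 71, 71, 72, 70, 70, 71, 71, 71, 71, 72, 72, 71, 70, 70, 71, 71, 70, 70, 69, 70, 71]
330 [98, 98, 100, 101, 101, 100, 102, 100, 101, 103, 102, 100, 101, 93, 65, 59, 59, 57, 59, 57, 57, 59, 58, 57, 59, 57, 58, 57, 59, 58, 62, 80, 102, 101, 100, 103, 102, 101, 100, 101, 91, 74, 73, 72, 72, 71, 70, 70, 70, 70, 71, 71, 69, 71, 70, 70, 69, 69, 70, 70, 70, 71, 69, 70, 71]
336 [97, 98, 101, 101, 102, 104, 103, 102, 102, 103, 103, 102, 104, 97, 74, 58, 57, 58, 57, 58, 59, 59, 58, 58, 58, 58, 57, 56, 56, 55, 53, 73, 102, 101, 101, 102, 101, 102, 100, 101, 94, 70, 71, 72, 71, 71, 71, 70, 69, 70, 71, 71, 70, 70, 69, 71, 68
[... 471 characters left out ...]
03, 101, 101, 101, 99, 98, 101, 103, 95, 72, 69, 71, 69, 68, 69, 71, 68, 71, 70, 70, 69, 69, 70, 68, 67, 68, 69, 70, 68, 69, 69, 68]
354 [101, 101, 103, 102, 101, 99, 100, 103, 104, 103, 103, 103, 102, 102, 93, 64, 56, 55, 56, 57, 58, 57, 57, 56, 57, 57, 57, 59, 57, 57, 57, 65, 87, 103, 103, 101, 100, 99, 99, 102, 102, 91, 67, 68, 69, 69, 68, 69, 70, 69, 69, 69, 70, 69, 69, 68, 69, 67, 68, 68, 67, 68, 67, 70, 68]
360 [100, 100, 100, 101, 100, 100, 102, 101, 100, 100, 101, 102, 102, 103, 97, 74, 58, 58, 58, 57, 55, 56, 56, 58, 57, 57, 56, 57, 56, 57, 57, 61, 79, 99, 100, 101, 100, 98, 102, 101, 98, 93, 77, 72, 68, 68, 68, 69, 68, 69, 70, 68, 68, 68, 67, 68, 68, 68, 66, 67, 66, 68, 67, 67, 68]
```

View pics/t20.png

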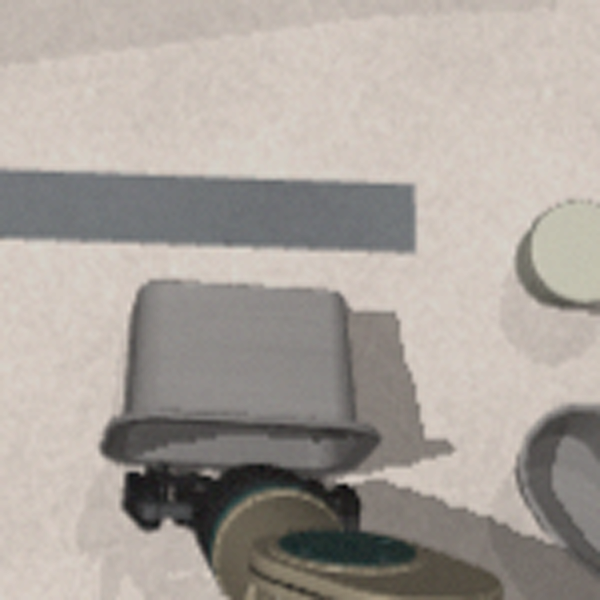

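```bash
cat >> edge.py <<'E'
def edgeline(t,r0,r1,c0=322,c1=362,thr=86):
    g=cv2.cvtColor(t["color"],cv2.COLOR_BGR2GRAY).astype(float); pts=[]
    for c in range(c0,c1,2):
        col=g[r0:r1,c]
        k=[i for i in range(len(col)-1) if col[i]>=thr>col[i+1]]
        if k:
            i=k[-1]; pts.append((c,r0+i+(col[i]-thr)/(col[i]-col[i+1])))
    W=np.array([atz(t,p,.0706)[:2] for p in pts]); a,b=np.polyfit(W[:,1],W[:,0],1)
    m=W.mean(0); 
    return a,b,len(pts),np.std(W[:,0]-a*W[:,1]-b)
def foot_at(a,b,yv): return a*yv+b-.0144
def tape_c(yv): return .69755+(yv-.01637)*.0373
E
python3 - <<'E'
from edge import *; import pickle
t2=pickle.load(open("top2.pkl","rb"))
a,b,n,s=edgeline(t2,185,212,thr=60); print("before: yaw",-a,n,s,"foot x at y=-.195",foot_at(a,b,-.195))
t=env.grab_frame("top"); a,b,n,s=edgeline(t,182,200); print("now: yaw",-a,n,s,"foot x at -.197",foot_at(a,b,-.197),"tape centre",tape_c(-.197))
rep()
E
```

```text
before: yaw -0.106998056172073 2 5.551115123125783e-17 foot x at y=-.195 0.5776530666367619
now: yaw -0.06599597747636186 20 0.0006387648839008094 foot x at -.197 0.6078422762085312 tape centre 0.689591299
t 27.8 p [ 0.5021 -0.19   -0.0049] q [ 0.827  0.948 -0.697  2.232  2.017  0.488 -0.037] F [-0.49 -0.57  0.65]
tool x [-0.953  0.061 -0.296] z [ 0.295 -0.021 -0.955] yaw-90 1.506889941099054
along ex to lip (orig) 0.021476552907259586 lateral ey -0.0005603477522186978
```

apply_moves(grip=[0,0,0,0,0,0,0,0], travel=[[-3,0,0.9],[-4,0,1.2],[-4,0,1.2],[-4,0,1.2],[-4,0,1.2],[-4,0,1.2],[-4,0,1.2],[-4,0,1.2]], delta_rot=[[0,0,0],[-0.0012,0,-0.004],[-0.0012,0,-0.004],[-0.0012,0,-0.004],[-0.0012,0,-0.004],[-0.0012,0,-0.004],[-0.0012,0,-0.004],[-0.0012,0,-0.004]])

```text
t: 28.6
eef_pos: [0.5341, -0.1918, -0.005]
tcp_rot: [0.149, 0.017, 0.989, -0.003]
wrist_force: [-1.8, 0.3, -0.6]
finger_gap: 0.0857
```

```bash
python3 - <<'E'
from edge import *
o,p,Rt=rep(); t=env.grab_frame("top"); a,b,n,s=edgeline(t,172,186); print("now: yaw",-a,n,s,"foot x at -.2",foot_at(a,b,-.2),"tape centre",tape_c(-.2))
cv2.imwrite("pics/t21.png",cv2.convertScaleAbs(cv2.resize(t["color"][120:270,280:430],None,fx=4,fy=4,interpolation=cv2.INTER_CUBIC),alpha=2))
g=cv2.cvtColor(t["color"],cv2.COLOR_BGR2GRAY); print(g[150:200,342].tolist())
q=o["joint_positions"]; qq=q
M=toolR(-.037+np.pi); M=R.from_rotvec(-np.array([-np.sin(-.037),np.cos(-.037),0])*.3).as_matrix()@M
print(run(q,p+np.array([.052,-.002,0]),M,13))
E
```

```text
t 28.6 p [ 0.5341 -0.1918 -0.005 ] q [ 0.766  0.933 -0.629  2.151  1.915  0.405  0.08 ] F [-1.83  0.31 -0.6 ]
tool x [-0.955  0.033 -0.294] z [ 0.294 -0.012 -0.956] yaw-90 1.5360173813887252
along ex to lip (orig) 0.053520930708502806 lateral ey -0.00021095401541690534Traceback (most recent call last):
  File "<stdin>", line 2, in <module>
  File "edge.py", line 15, in edgeline
    W=np.array([atz(t,p,.0706)[:2] for p in pts]); a,b=np.polyfit(W[:,1],W[:,0],1)
                                                                  ~^^^^^
IndexError: too many indices for array: array is 1-dimensional, but 2 were indexed
```

```bash
python3 - <<'E'
from edge import *
o,p,Rt=rep(); t=env.grab_frame("top")
cv2.imwrite("pics/t21.png",cv2.convertScaleAbs(cv2.resize(t["color"][120:270,280:430],None,fx=4,fy=4,interpolation=cv2.INTER_CUBIC),alpha=2))
q=o["joint_positions"]
M=toolR(-.037+np.pi); M=R.from_rotvec(-np.array([-np.sin(-.037),np.cos(-.037),0])*.3).as_matrix()@M
print(run(q,p+np.array([.055,-.002,0]),M,13))
E
```

```text
t 28.65 p [ 0.5351 -0.1918 -0.0048] q [ 0.765  0.932 -0.629  2.149  1.915  0.405  0.081] F [-0.86  0.34  0.79]
tool x [-0.955  0.033 -0.296] z [ 0.295 -0.012 -0.955] yaw-90 1.5365664546197926
along ex to lip (orig) 0.05454859767479558 lateral ey -0.00019058680200387777
(array([ 0.70206456,  0.95735711, -0.55230213,  2.00014228,  1.67166054,
        0.32192388,  0.3293537 ]), np.float64(1.207815983563508e-06))
```

View pics/t21.png

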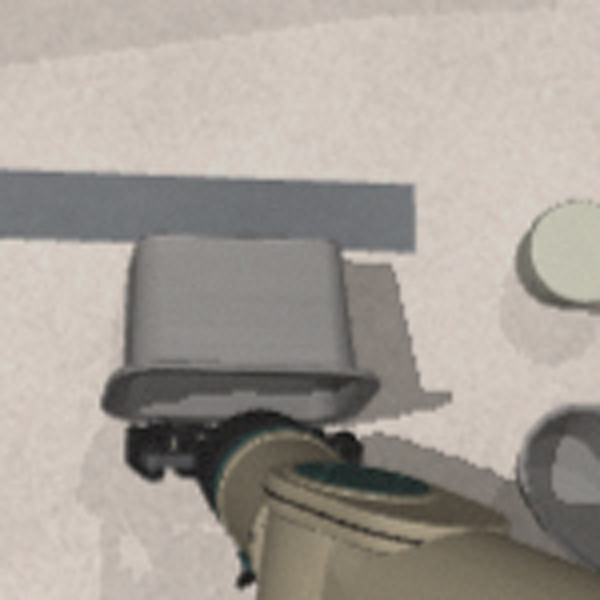

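apply_moves(grip=[0,0,0,0,0,0,0,0], travel=[[-3,0,0.9],[-4,0,1.2],[-4,0,1.2],[-4,0,1.2],[-4,0,1.2],[-4,0,1.2],[-4,0,1.2],[-4,0,1.2]], delta_rot=[[0,0,0],[0,0,0],[0,0,0],[0,0,0],[0,0,0],[0,0,0],[0,0,0],[0,0,0]])

```text
t: 29.5
eef_pos: [0.5664, -0.1929, -0.0048]
tcp_rot: [0.149, 0.017, 0.989, -0.004]
wrist_force: [-2.6, -0.1, 0.3]
finger_gap: 0.0852
```

apply_moves(grip=[0,0,0,0,0,0], travel=[[-4,0,1.2],[-4,0,1.2],[-3,0,0.9],[-2,0,0.6],[-1,0,0.3],[0,0,0]], delta_rot=[[0,0,0],[0,0,0],[0,0,0],[0,0,0],[0,0,0],[0,0,0]])

```text
t: 30.1
eef_pos: [0.5809, -0.1934, -0.0046]
tcp_rot: [0.149, 0.017, 0.989, -0.003]
wrist_force: [-0.7, 0.5, -0.6]
finger_gap: 0.0853
```

```bash
python3 - <<'E'
from edge import *
o,p,Rt=rep(); t=env.grab_frame("top")
print("foot est",p[0]+.1057)
s=env.grab_frame("side")
cv2.imwrite("pics/t22.png",cv2.convertScaleAbs(np.hstack([cv2.resize(t["color"][120:250,290:420],(400,400),interpolation=cv2.INTER_CUBIC),cv2.resize(s["color"][120:260,220:360],(400,400))]),alpha=2))
E
```

```text
t 30.1 p [ 0.5809 -0.1934 -0.0046] q [ 0.676  0.925 -0.544  2.035  1.704  0.328  0.264] F [-0.73  0.45 -0.56]
tool x [-0.955  0.033 -0.295] z [ 0.294 -0.012 -0.956] yaw-90 1.5358703875926212
along ex to lip (orig) 0.10032564882391297 lateral ey 0.0012366327535796523
foot est 0.6866063415503394
```

View pics/t22.png

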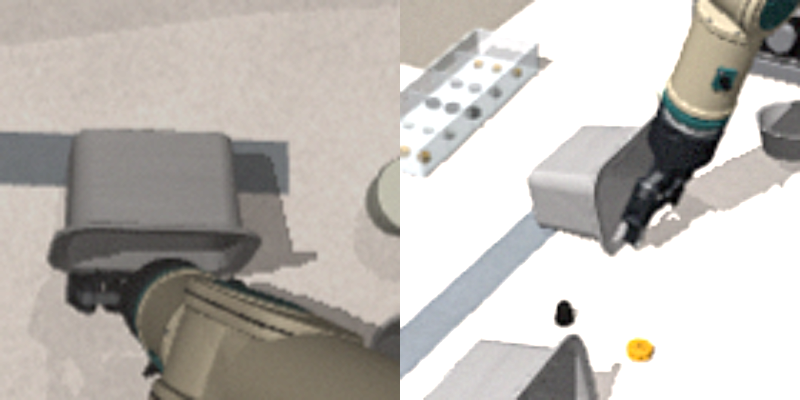

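```bash
python3 - <<'E'
from edge import *
t=env.grab_frame("top"); g=cv2.cvtColor(t["color"],cv2.COLOR_BGR2GRAY)
for c in (322,330,342,354,362): print(g[156:172,c].tolist())
try:
    a,b,n,s=edgeline(t,156,168,thr=80); print("yaw",-a,n,s,"foot",foot_at(a,b,-.2),tape_c(-.2))
except Exception as e: print(e)
E
```

```text
[98, 98, 99, 101, 102, 94, 73, 70, 70, 71, 71, 69, 69, 70, 71, 70]
[100, 98, 101, 101, 100, 91, 68, 71, 70, 71, 70, 69, 68, 69, 69, 70]
[102, 101, 101, 102, 103, 96, 76, 70, 69, 69, 69, 69, 68, 68, 68, 68]
[98, 101, 101, 102, 101, 100, 95, 73, 68, 68, 69, 68, 70, 67, 68, 67]
[100, 101, 98, 100, 98, 99, 94, 75, 60, 60, 61, 61, 63, 62, 63, 62]
yaw -0.0369935486546719 20 0.000658545186027506 foot 0.6851008320551735 0.689479399
```

apply_moves(grip=[0,0,0,0,0,0,0,0], travel=[[3,0,-1.2],[6,0,-2.2],[10,0,-3.5],[12,0,-4],[12,0,-4],[12,0,-8],[10,0,-14],[5,0,-18]], delta_rot=[[0,0,0],[0,0,0],[0,0,0],[0,0,0],[0,0,0],[0,0,0],[0,0,0],[0,0,0]])

```text
t: 31.05
eef_pos: [0.4961, -0.1903, 0.0269]
tcp_rot: [0.148, 0.018, 0.989, -0.003]
wrist_force: [0.2, -0.6, 0.1]
finger_gap: 0.0853
```

apply_moves(grip=[0,0,0,0,0,0,0], travel=[[5,0,-18],[5,0,-20],[5,0,-20],[5,0,-20],[0,0,0],[0,0,0],[0,0,0]], delta_rot=[[0,0,0],[0,0,0],[0,0,0],[0,0,0],[0,0,0],[0,0,0],[0,0,0]])

```text
t: 31.75
eef_pos: [0.456, -0.1888, 0.0955]
tcp_rot: [0.149, 0.017, 0.989, -0.003]
wrist_force: [0.3, -0.9, 0.9]
finger_gap: 0.0854
```

```bash
python3 - <<'E'
from edge import *
o,p,Rt=rep(); t=env.grab_frame("top")
s=env.grab_frame("side")
cv2.imwrite("pics/f1.png",cv2.convertScaleAbs(t["color"],alpha=1.6)); cv2.imwrite("pics/f2.png",s["color"])
a,b,n,sd=edgeline(t,156,168,thr=80); print("yaw",-a,n,sd,"foot",foot_at(a,b,-.2),tape_c(-.2))
E
```

```text
t 31.75 p [ 0.456  -0.1888  0.0955] q [ 0.841  0.655 -0.622  2.311  1.663  0.267  0.285] F [ 0.35 -0.88  0.88]
tool x [-0.955  0.034 -0.294] z [ 0.294 -0.012 -0.956] yaw-90 1.5357020027006123
along ex to lip (orig) -0.024641373838030594 lateral ey -0.0023457947732518775
yaw -0.03638245865758093 20 0.0006551876000090352 foot 0.6848990646801073 0.689479399
```

View pics/f1.png

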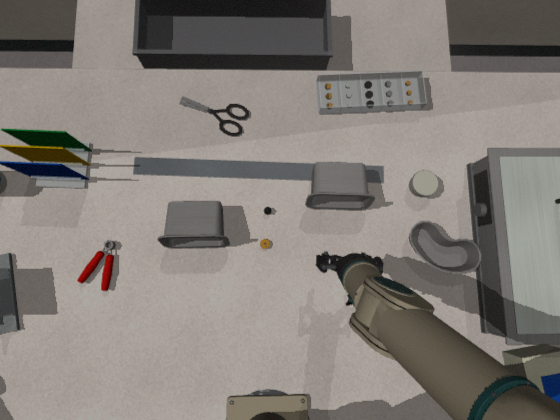

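View pics/f2.png

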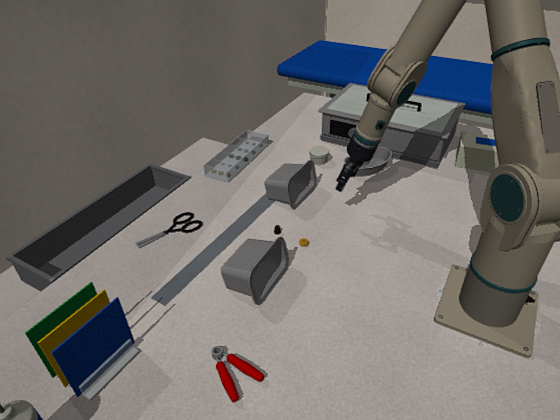

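The tub at (340,185) lies with its base edge on the tape and square to it. The other lies at (193,223) where it tipped. The cap, pulley, pot, dish and exerciser are at their first pixel positions, and the gripper is clear of everything, so I'm handing in.

```bash
python3 -c "
from plant import env
print(env.job_done())"
```

```text
the job is handed in; nothing more can be done
None
```

I tipped both tubs over towards the robot by drawing their far rims with the open fingertips. The wrist camera then showed the stamp, a ring with a chevron, under the right-hand (−y) tub. The left tub's underside was bare.

I pushed the stamped tub about 107 mm along its lip with the fingertips and turned it about 0.03 rad to square it to the tape. The left tub stayed where it fell.

- **Base edge on the tape:** in the top view, after I let go, it was at x ≈ 0.685 m. The tape's centre there is 0.689 m, and the tape reaches 25 mm to either side. The position worked out from the fingertips gave 0.687 m, so the two checks agree within 2 mm.
- **Squareness:** the tub's yaw measured −0.036 rad against −0.037 rad for the tape.
- **Force:** the wrist force stayed under about 4 N in every reading I took.
- **Bystanders:** the cap, pulley, dish, pot and exerciser showed at the same pixels as at the start, judged by eye. The gripper was clear of everything when I handed in at about 32 s.

Two earlier ways of holding the tool for the push did not work. One was blocked by joint limits. The other I dropped because the finger knuckles would probably have touched the upper flange. Neither touched anything.

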